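Steady the saddle block and set up the racquet rest

ROBOT

A 7-joint arm with a two-finger parallel gripper is mounted at the origin on the work surface. World frame = base frame: x ahead of the robot, y to its left, z up, the work surface at z = 0. Lengths are in m, angles in degrees, forces in N, time in s.
With the tool pointing down it reaches from about 0.425 to 0.875 m from the base axis. Payload 4.7 kg.
Tool frame: the origin (TCP) lies between the finger pads; the fingertips stand 14 mm ahead of it and the grasp point (between the pads) lies 5 mm behind it (env.tip_reach is the distance from the TCP to the fingertips, in m); z points along the fingers, y is the direction in which the jaws open and shut (so a half turn about z gives the same grasp; the last joint's range is limited). The gripper opens to 87 mm and grips with 3 to 60 N. Pads are 19 mm wide; open, the fingers measure 117 mm over their backs; the gripper's body (75 mm by 190 mm) begins 51 mm behind the grasp point.
Start: joints at [76.954, 18.392, -4.016, 83.108, 1.295, 78.541, -3.26], TCP at [0.156, -0.631, 0.215] pointing down, gripper open.
Joint ranges: [-163.93, 163.93], [-17.29, 119.83], [-79.2, 71.16], [3.27, 140.29], [-89.18, 269.18], [5.43, 117.66], [-154.24, 154.24]. Speed limits (degrees/s): [147.25, 147.25, 180, 180, 180, 180, 180].

INTERFACE

Orientations are given as [roll, pitch, yaw] about the fixed x, y, z axes, in that order (R = Rz(yaw) Ry(pitch) Rx(roll)).
In Python, from cell import env gives the robot as it stands. The module is installed in compiled form; this text tells all that it offers.
- The arm moves only by the shell command python3 -m pendant 'ROWS' [FORCE]. ROWS is JSON, a list of rows, each an object of numbers: "rx", "ry", "rz": the turn, a rotation vector about the tool's x, y, z in degrees; "tx", "ty", "tz": the shift along the tool's x, y, z in mm; "jaw": the finger opening in mm, from 0 to 87. In form: [{"rx": .., "ry": .., "rz": .., "tx": .., "ty": .., "tz": .., "jaw": ..}, ...]. A call has 1 to 20 rows; each row shifts and turns the commanded pose from where the row before left it, along the tool's axes as they then stand; what a row does not reach is not made up. A row lasts 1/12 s, in which the tool goes at most 41.7 mm and 7.16 degrees, less where a joint would pass 70% of its speed; a pose out of reach is approached as far as the arm can. A call with a gripper value outside its range is refused whole. The fingers move at their own pace and stop on an object; FORCE is the grip in N (left out, the last holds). Time passes only in rows, so rows that do not move let the fingers close. It gives the time, the measured TCP pose, the force and the opening at its end, in the units of the state.
- env.get_obs(): the state, without advancing time (a new reading comes with each control period).
- env.read_camera(name): name is "side" or "top"; returns a dict with "img" (384x512x3 uint8, red, green, blue), "range_z" (384x512 float32, m along the optical axis (not along the pixel's ray), 0 where there is no reading), "vertical_fov" (degrees; the focal length in pixels is half the picture's height over the tangent of half this angle, whatever the lens; pixels are square), "cx", "cy" (the principal point, pixels), "distortion" ([k1, k2, p1, p2, k3] as OpenCV has them; the pictures are not rectified), "world_to_cam" (4x4, takes a point from world to camera coordinates). Camera axes: x right, y up, looking along -z (the intrinsics and any distortion apply to the point x, -y, -z); pixel columns grow to the right and rows downward; lengths in m; the calibration is good to about 2 mm. A picture is of the moment at which its call begins.
- env.sign_off(): hands the job in, once; it reports no verdict.
The state is a dict: "time_s": time; "qpos": joint angles; "joint_velocities": joint speeds; "effort": joint torques, N m; "tool_pos": TCP position; "tool_rot": TCP orientation; "force": force on the tool from outside, world axes, zero at the start; "wrist_torque": the same for the moment, N m; "grip_width": finger opening in m.
Only numpy, scipy, OpenCV 4.12 (cv2) and the standard library are available. Lean on these libraries where they do the work, as an engineer would, in place of code of your own. Each camera call takes 0.05 s, during which the arm holds its last target.

TASK

Set up the racquet rest. The orange saddle block is balanced on its curved face and rocks at a touch: steady it and stand it flat on its dark steel sole, squarely inside the white outline on the grey rest, with its curved side towards the frosted backrest; also fold the backrest back until it leans 30 degrees past upright, away from the outline, in line with the red mark. Leave the nipper, the awl, the grommet strip and the racquet head where they lie, and let go of everything at the end.

Things in the scene. Friction and masses are not known exactly. Their poses are not given: they have to be found in the camera images.
- block_mid (a point): Centre of the loose orange saddle block (0.15 to 0.31 kg), midway along, 18 mm above the sole. Own y runs along the block; its two flat end faces are 58 mm apart in y: grip there. Own z is up and own x points to the curved side when it stands on its sole. Starts on the cork mat, balanced on its curved face, rocking freely at a touch, y level, corner of sole and back 46 mm over the mat.
- block: Same block, same axes; origin at the sole's centre. Section in x-z: a quarter disc of radius 46 mm, with flat dark steel sole (x -23 to 23 mm), flat back (46 mm high, at x = -23) square to it, curved face from the back's top to the toe (x = 23). Centre of mass 12 mm above the sole, x = -2. At rest on the curve it is turned 120 degrees about +y from upright.
- block_toe (a point): Middle of the block's toe edge, where curved face and sole meet: 23 mm along own x from the sole's centre. Lowered onto this edge and let go with the sole less than about 60 degrees from lying flat, the block falls onto its sole.
- pad_center (a point): Centre of the white painted outline on the fixed grey rest, on its flat top face, 12 mm above the table. Outline 60 mm (x) by 72 mm (y) inside: 7 mm to spare all round the block. Own x points level towards the backrest, z up. The top face reaches 50 mm from here to -x, 85 mm to either y side.
- backrest_hinge (a point): Middle of the backrest's hinge line, 90 mm along the rest's x from the outline centre, 20 mm above the table; hinge along y. Steel knuckles at y = +-79 mm, up to 28 mm above the table. Aluminium cheek plate with the red 30 degree mark at y = -89 mm, x from -15 to +75 mm of here, up to 75 mm above the table.
- backrest (a joint): Angle of the frosted backrest panel, rad: 0 upright, positive leaning back, away from the outline (0.52 = the red mark), negative leaning forward over the outline. Panel 140 mm wide, 6 mm thick (10 mm at its top rim), reaching 132 mm from the hinge. A stiff hinge: it stays where it is left; about 3 N at the top rim moves it. It starts leaning forward 0.25 to 0.6 rad.
- backrest_top (a point): Middle of the backrest's top rim, 132 mm from the hinge.
- mat: Thin fixed cork mat, on the left or on the right of the rest; 200 (x) by 340 (y) by 3 mm; origin at the centre of its underside.
- nipper: Cutting nipper, steel jaws along own +x, green grips; 130 x 46 x 14 mm, lying on the mat beside one end of the block (either end); origin under its middle. Bystander.
- awl: Bone awl with brass cap, steel point along own +x; 113 x 20 x 20 mm, lying on the mat beside the other end of the block; origin under its middle. Bystander.
- grommet_strip: Translucent grommet strip 130 x 10 x 11 mm, long side along own x, on the mat on the robot's side of the block; origin under its middle. Bystander.
- racquet_rim (a point): Bystander: black graphite racquet head without strings, lying at the far side of the table; oval 272 mm (own x) by 352 mm (own y), 22 mm high, throat bars to y = +295 mm. This point is in the rim bar nearest the robot, 125 mm on the -x side of the oval's centre, 11 mm up.
There are look-alikes about, which are no part of the job. Of the things that look like the block, the middle-sized one is meant.

How it is judged:
By the outcome, as a careful person would: the job done as asked, in the order asked, and still so for the second after the job is handed in, with the robot touching nothing.
It also fails if it takes over 53 s, if anything falls off the work surface, if the arm or the gripper's body presses on something with over 40 N, if the wrist force passes 120 N, or if a joint passes its speed limit or range.

## Working session

There is one attempt and no reset: what is moved stays moved. The work goes in short steps, Python scripts to look and compute and a shell command to move; the robot and the scene stay as the last step left them, time stands still between calls to the robot, and variables do not carry over. Pictures are saved under pics/ and viewed, and the job is handed in when it is done.

```bash
mkdir -p pics; ls
python3 - <<'E'
from cell import env
import cv2,json,numpy as np
o=env.get_obs(); print({k:np.round(v,3).tolist() for k,v in o.items()}, env.tip_reach)
for n in ["side","top"]:
    c=env.read_camera(n); cv2.imwrite(f"pics/{n}0.png",cv2.cvtColor(c["img"],cv2.COLOR_RGB2BGR))
    np.savez(f"{n}0.npz",**{k:np.array(v) for k,v in c.items()})
    print(n,c["vertical_fov"],c["cx"],c["cy"],c["distortion"],np.round(c["world_to_cam"],3).tolist())
E
```

```text
pics
{'time_s': 0.0, 'qpos': [76.954, 18.438, -4.016, 83.177, 1.294, 78.541, -3.261], 'joint_velocities': [-0.086, 0.051, 0.014, 0.116, 0.001, 0.087, -0.07], 'effort': [-0.001, -49.129, -0.404, -31.253, -0.064, 0.043, 0.0], 'tool_pos': [0.155, -0.631, 0.214], 'tool_rot': [-179.889, 0.005, 13.855], 'force': [0.181, -0.509, 1.14], 'wrist_torque': [0.032, 0.03, 0.021], 'grip_width': 0.087} 0.014
side 45.66976655382547 257.08431563969816 195.27293142360082 [-0.052631  0.        0.        0.        0.      ] [[-0.845, -0.535, -0.0, 0.439], [0.258, -0.408, 0.876, -0.249], [-0.469, 0.74, 0.483, -0.892], [0.0, 0.0, 0.0, 1.0]]
top 43.616576065946504 256.92652245780073 194.19746784565146 [0.02714784 0.         0.         0.         0.        ] [[-0.03, -0.999, 0.015, -0.031], [0.987, -0.027, 0.157, -0.538], [-0.156, 0.02, 0.987, -1.205], [0.0, 0.0, 0.0, 1.0]]
```

View pics/side0.png

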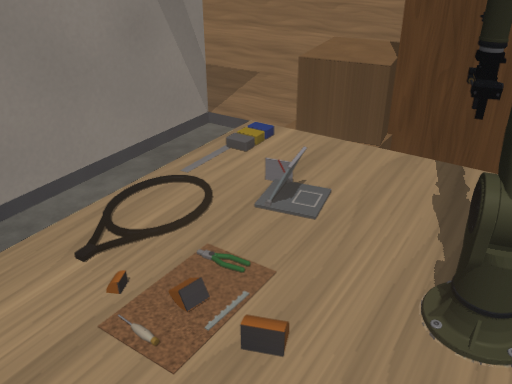

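View pics/top0.png

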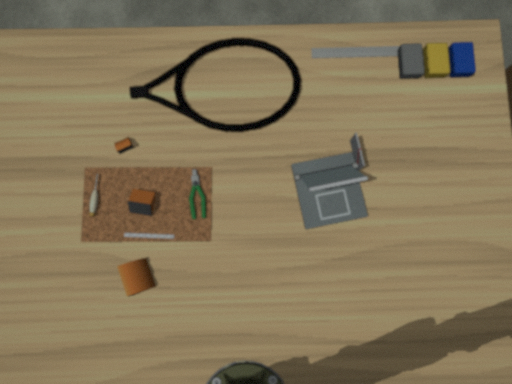

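```bash
cat > h.py <<'E'
import numpy as np,cv2
def K(c):
    f=192/np.tan(np.radians(float(c["vertical_fov"]))/2)
    return np.array([[f,0,float(c["cx"])],[0,f,float(c["cy"])],[0,0,1]])
def rays(c,uv):
    uv=np.asarray(uv,float).reshape(-1,1,2)
    n=cv2.undistortPoints(uv,K(c),np.asarray(c["distortion"],float)).reshape(-1,2)
    return np.c_[n[:,0],-n[:,1],-np.ones(len(n))]
def toplane(c,uv,z):
    T=np.linalg.inv(c["world_to_cam"]); d=rays(c,uv)@T[:3,:3].T; o=T[:3,3]
    s=(np.broadcast_to(z,len(d))-o[2])/d[:,2]; return o+d*s[:,None]
def todepth(c,uv):
    uv=np.asarray(uv).reshape(-1,2); T=np.linalg.inv(c["world_to_cam"])
    r=c["range_z"][uv[:,1].astype(int),uv[:,0].astype(int)]
    return (rays(c,uv)*r[:,None])@T[:3,:3].T+T[:3,3]
def cloud(c):
    v,u=np.mgrid[0:384,0:512]; return todepth(c,np.c_[u.ravel(),v.ravel()]).reshape(384,512,3)
def proj(c,P):
    P=np.asarray(P,float).reshape(-1,3); M=np.asarray(c["world_to_cam"]); q=P@M[:3,:3].T+M[:3,3]
    q=q*[1,-1,-1]; return cv2.projectPoints(q,np.zeros(3),np.zeros(3),K(c),np.asarray(c["distortion"],float))[0].reshape(-1,2)
def crop(c,x0,y0,x1,y1,s,fn):
    im=cv2.cvtColor(c["img"],cv2.COLOR_RGB2BGR)[y0:y1,x0:x1]
    cv2.imwrite(fn,cv2.resize(im,None,fx=s,fy=s,interpolation=cv2.INTER_CUBIC))
E
python3 - <<'E'
from h import *
t=np.load("top0.npz");s=np.load("side0.npz")
crop(t,75,120,225,310,3,"pics/t_blocks.png")
crop(t,280,125,380,235,5,"pics/t_rest.png")
crop(s,100,230,300,360,4,"pics/s_blocks.png")
crop(s,245,135,345,225,6,"pics/s_rest.png")
a=[cv2.imread(f"pics/{n}.png") for n in["t_blocks","s_blocks"]]
for n,c in(("top",t),("side",s)):
    P=cloud(c)
    for p in ([(142,196),(142,207),(123,145),(137,276),(100,230),(335,205),(350,300)] if n=="top" else [(185,290),(195,296),(117,282),(265,325),(265,338),(310,200),(290,185),(150,320)]):
        print(n,p,np.round(P[p[1],p[0]]*1000))
E
```

```text
top (142, 196) [541. 252.  37.]
top (142, 207) [511. 251.  43.]
top (123, 145) [679. 304.  34.]
top (137, 276) [337. 259.  54.]
top (100, 230) [459. 369.   3.]
top (335, 205) [ 506. -253.   14.]
top (350, 300) [ 258. -280.    2.]
side (185, 290) [517. 275.  44.]
side (195, 296) [504. 261.  24.]
side (117, 282) [663. 322.  32.]
side (265, 325) [323. 285.  61.]
side (265, 338) [318. 292.  37.]
side (310, 200) [ 495. -242.   11.]
side (290, 185) [ 586. -291.   12.]
side (150, 320) [552. 345.   2.]
```

View pics/t_blocks.png

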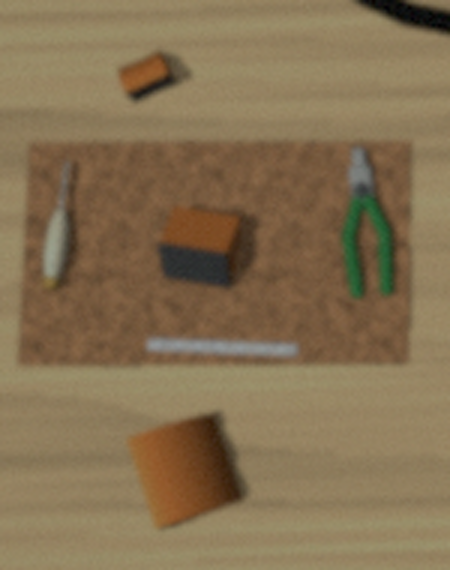

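View pics/s_blocks.png

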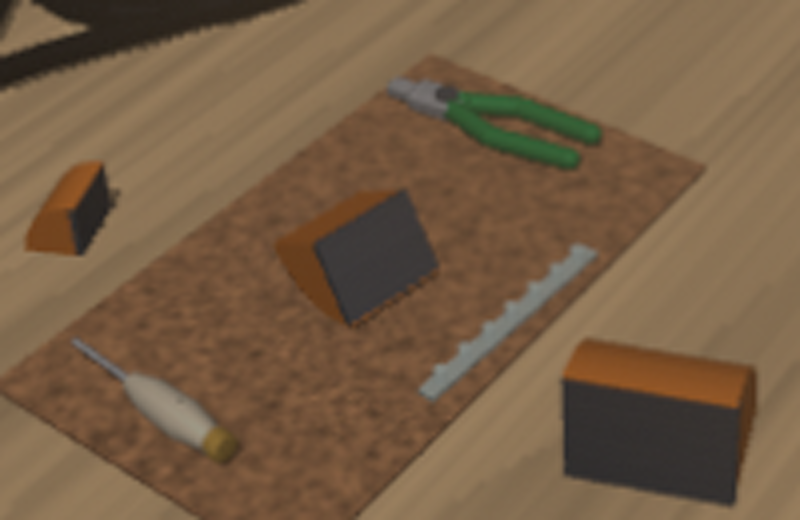

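View pics/t_rest.png

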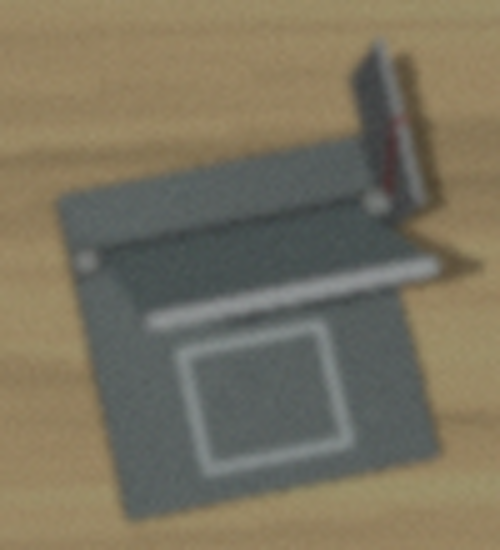

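View pics/s_rest.png

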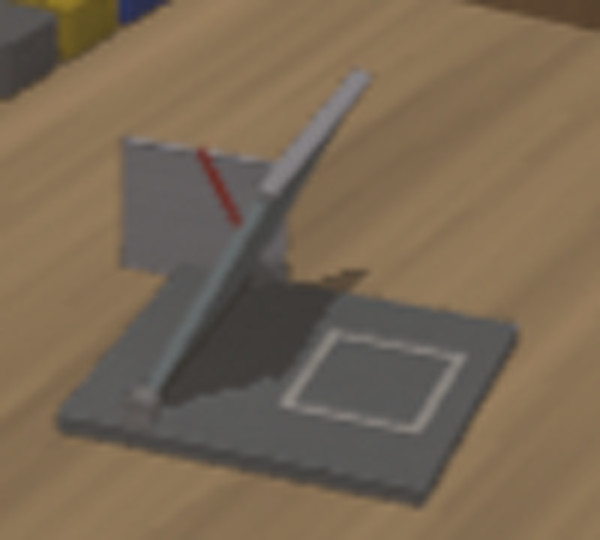

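The top view shows three orange candidates: small (123,145), middle (142,201) on the mat with its dark sole up and towards the robot, and large (137,276). The middle one fits: it is the middle size, lies on the cork mat between awl and nipper, and the crop confirms it. Now the measurements.

```bash
cat > m.py <<'E'
from h import *
t=dict(np.load("top0.npz"));s=dict(np.load("side0.npz"))
def blk(c,roi,name):
    x0,y0,x1,y1=roi; im=c["img"][y0:y1,x0:x1]; P=cloud(c)[y0:y1,x0:x1]
    hsv=cv2.cvtColor(np.ascontiguousarray(im),cv2.COLOR_RGB2HSV)
    hi=P[...,2]>0.012
    dark=hi&(hsv[...,1]<90); org=hi&(hsv[...,1]>150)
    for n,m in(("dark",dark),("org",org)):
        m=cv2.erode(m.astype(np.uint8),np.ones((3,3)))>0
        Q=P[m]; c0=Q.mean(0); u,sv,vt=np.linalg.svd(Q-c0); nn=vt[2]*np.sign(vt[2][2])
        print(name,n,m.sum(),"c",np.round(c0*1000,1),"n",np.round(nn,3),"rms",sv[2]/np.sqrt(len(Q))*1000,"zr",np.round(np.percentile(Q[:,2],[2,98])*1000))
    m=(dark|org).astype(np.uint8)
    return m
blk(t,(125,182,162,222),"top"); blk(s,(165,272,215,316),"side")
# edges from hand-read corners
tc=np.array([(160,246),(236,259)])/3+[75,120]
p=toplane(t,tc,.049); print("top edge",np.round(p*1000,1),np.linalg.norm(p[0]-p[1]))
sc=np.array([(316,243),(405,189)])/4+[100,230]
p=toplane(s,sc,.049); print("side edge",np.round(p*1000,1),np.linalg.norm(p[0]-p[1]))
# outline
for n,c,q in(("top",t,np.array([(178,349),(324,321),(351,443),(207,473)])/5+[280,125]),("side",s,np.array([(284,406),(417,431),(465,355),(333,332)])/6+[245,135])):
    p=toplane(c,q,.012); print(n,"outline",np.round(p*1000,1).tolist(),"ctr",np.round(p.mean(0)*1000,1),"len",np.round(np.linalg.norm(p-np.roll(p,-1,0),axis=1)*1000,1))
# rest corners
q=np.array([(125,521),(441,453)])/5+[280,125]; p=toplane(t,q,.012);print("front edge",np.round(p*1000,1),np.linalg.norm(p[0]-p[1]))
q=np.array([(88,262),(376,202)])/5+[280,125]; p=toplane(t,q,.028);print("knuckles",np.round(p*1000,1),np.linalg.norm(p[0]-p[1]))
q=np.array([(418,504),(517,328)])/6+[245,135]; p=toplane(s,q,.012);print("front edge side",np.round(p*1000,1),np.linalg.norm(p[0]-p[1]))
E
python3 m.py
```

```text
top dark 160 c [509.4 259.3  34.5] n [-0.857  0.174  0.485] rms 1.5132357960823093 zr [18. 50.]
top org 214 c [539.2 250.6  42.5] n [ 0.977 -0.174  0.124] rms 7.238585073576059 zr [27. 47.]
side dark 434 c [505.4 263.1  32.4] n [ 0.79  -0.025  0.612] rms 10.292380475522345 zr [15. 47.]
side org 110 c [537.1 273.3  31.8] n [-0.081  0.228  0.97 ] rms 6.451916336985819 zr [17. 43.]
top edge [[524.3 284.5  49. ]
 [511.3 219.9  49. ]] 0.06590615737864536
side edge [[521.2 287.2  49. ]
 [510.1 230.4  49. ]] 0.05786676457751834
top outline [[535.4, -203.1, 12.0], [548.4, -282.0, 12.0], [482.5, -292.5, 12.0], [468.6, -215.2, 12.0]] ctr [ 508.7 -248.2   12. ] len [80.  66.8 78.5 67.9]
side outline [[529.0, -199.7, 12.0], [466.0, -212.0, 12.0], [478.5, -290.4, 12.0], [543.6, -277.1, 12.0]] ctr [ 504.3 -244.8   12. ] len [64.2 79.4 66.4 78.8]
front edge [[ 444.4 -170.6   12. ]
 [ 475.8 -339.9   12. ]] 0.17220349256506678
knuckles [[ 580.9 -155.4   28. ]
 [ 609.2 -310.1   28. ]] 0.1573599811708191
front edge side [[ 437.5 -154.7   12. ]
 [ 468.7 -329.4   12. ]] 0.17754022948855977
```

Run:
```python
from h import *
t=dict(np.load("top0.npz"));s=dict(np.load("side0.npz"))
def hy(ctr,yaw):
    a=np.radians(yaw);X=np.array([np.cos(a),np.sin(a),0]);Y=np.array([-np.sin(a),np.cos(a),0])
    th=np.radians(120);xo=np.array([np.cos(th),-np.sin(th)]);zo=np.array([np.sin(th),np.cos(th)])
    out=[]
    for y in(-29,29):
        for w in((0,0),xo*46,zo*46): out.append(np.array([ctr[0],ctr[1],49])+X*w[0]+np.array([0,0,1])*w[1]+Y*y)
    return np.array(out)/1000
H=hy((517,257.5),-11.3)
im=[]
for c,r in((t,(122,180,167,222)),(s,(163,268,223,318))):
    x0,y0,x1,y1=r;k=8
    g=cv2.resize(cv2.cvtColor(c["img"],cv2.COLOR_RGB2BGR)[y0:y1,x0:x1],None,fx=k,fy=k,interpolation=cv2.INTER_CUBIC)
    for p in proj(c,H): cv2.circle(g,tuple(int(v) for v in (p-[x0,y0]+.5)*k),3,(255,255,0),-1)
    im.append(cv2.copyMakeBorder(g,0,400-g.shape[0],0,0,cv2.BORDER_CONSTANT) if g.shape[0]<400 else g)
g=np.hstack(im); g=cv2.resize(g,None,fx=800/g.shape[1],fy=800/g.shape[1]); cv2.imwrite("pics/chk.png",g)
```

```text
(no output)
```

View pics/chk.png

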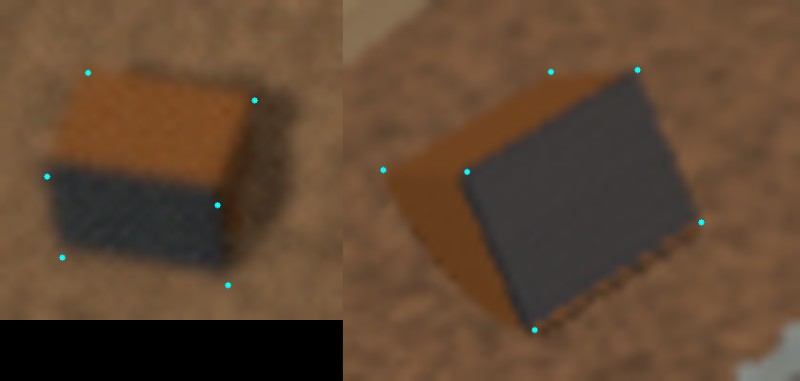

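```bash
cat > go.py <<'E'
# usage: go.py x y z(grasp point, mm)  tiltfwd yaw : remaining shift in current tool axes and turn rotvec, from measured pose
import sys,numpy as np
from scipy.spatial.transform import Rotation as R
from cell import env
x,y,z,t,yaw=map(float,sys.argv[1:6])
o=env.get_obs(); p=np.array(o["tool_pos"])*1000; C=R.from_euler("xyz",o["tool_rot"],degrees=True)
T=R.from_euler("xyz",[180,0,yaw],degrees=True)*R.from_euler("y",t,degrees=True)
tcp=np.array([x,y,z])+T.apply([0,0,5])
d=C.inv().apply(tcp-p); r=(C.inv()*T).as_rotvec(degrees=True)
print("t",o["time_s"],"pos",p.round(1),"grasp",(p-C.apply([0,0,5])).round(1),"rot",np.round(o["tool_rot"],1),"F",np.round(o["force"],1),"w",round(o["grip_width"]*1000,1))
print("shift",d.round(1),"turn",r.round(1),"q",np.round(o["qpos"]).astype(int))
E
python3 go.py 590 -100 300 0 5; python3 -m pendant '[{"tz":-30},{"tz":-30},{"tz":-30}]' ; python3 go.py 590 -100 300 0 5
```

```text
t 0.1 pos [ 155.5 -630.6  214.4] grasp [ 155.5 -630.6  219.4] rot [-179.9    0.    13.9] F [-0.9  0.6 -0.4] w 86.9
shift [ 548.9 -411.3  -80. ] turn [-0.1  0.   8.9] q [77 18 -4 83  1 79 -3]
t 0.1 pos [ 155.5 -630.6  214.4] grasp [ 155.5 -630.6  219.4] rot [-179.9    0.    13.9] F [-0.9  0.6 -0.4] w 86.9
shift [ 548.9 -411.3  -80. ] turn [-0.1  0.   8.9] q [77 18 -4 83  1 79 -3]invalid input at $[0]: expected keys rx, ry, rz, tx, ty, tz, jaw
```

```bash
python3 -m pendant '[{"rx":0,"ry":0,"rz":0,"tx":20,"ty":-15,"tz":-30,"jaw":87},{"rx":0,"ry":0,"rz":0,"tx":20,"ty":-15,"tz":-30,"jaw":87},{"rx":0,"ry":0,"rz":0,"tx":28,"ty":-21,"tz":-20,"jaw":87},{"rx":0,"ry":0,"rz":0,"tx":32,"ty":-24,"tz":0,"jaw":87},{"rx":0,"ry":0,"rz":0,"tx":32,"ty":-24,"tz":0,"jaw":87},{"rx":0,"ry":0,"rz":0,"tx":32,"ty":-24,"tz":0,"jaw":87},{"rx":0,"ry":0,"rz":0,"tx":32,"ty":-24,"tz":0,"jaw":87},{"rx":0,"ry":0,"rz":0,"tx":32,"ty":-24,"tz":0,"jaw":87},{"rx":0,"ry":0,"rz":0,"tx":32,"ty":-24,"tz":0,"jaw":87},{"rx":0,"ry":0,"rz":0,"tx":32,"ty":-24,"tz":0,"jaw":87},{"rx":0,"ry":0,"rz":0,"tx":32,"ty":-24,"tz":0,"jaw":87},{"rx":0,"ry":0,"rz":0,"tx":32,"ty":-24,"tz":0,"jaw":87},{"rx":0,"ry":0,"rz":0,"tx":32,"ty":-24,"tz":0,"jaw":87},{"rx":0,"ry":0,"rz":0,"tx":32,"ty":-24,"tz":0,"jaw":87},{"rx":0,"ry":0,"rz":0,"tx":32,"ty":-24,"tz":0,"jaw":87},{"rx":0,"ry":0,"rz":0,"tx":32,"ty":-24,"tz":0,"jaw":87},{"rx":0,"ry":0,"rz":0,"tx":32,"ty":-24,"tz":0,"jaw":87}]' 20; python3 go.py 525 256 150 -30 -11.3
```

```text
time_s: 1.52
tool_pos: [0.5646, -0.1302, 0.2951]
tool_rot: [180.0, 0.0, 13.8]
force: [1.5, -0.2, 0.0]
grip_width: 0.0869
t 1.5167 pos [ 564.6 -130.2  295.1] grasp [ 564.6 -130.2  300.1] rot [180.    0.   13.8] F [ 1.5 -0.2  0. ] w 86.9
shift [  51.7 -385.6  149.3] turn [  6.6 -29.5  24.5] q [ 39  11 -33  85   6  86 -70]
```

```bash
python3 -m pendant '[{"rx":0,"ry":0,"rz":0,"tx":2,"ty":-35,"tz":0,"jaw":87},{"rx":0,"ry":0,"rz":0,"tx":2,"ty":-35,"tz":0,"jaw":87},{"rx":0,"ry":0,"rz":0,"tx":2,"ty":-35,"tz":0,"jaw":87},{"rx":0,"ry":0,"rz":0,"tx":2,"ty":-35,"tz":0,"jaw":87},{"rx":0,"ry":0,"rz":0,"tx":2,"ty":-35,"tz":0,"jaw":87},{"rx":0,"ry":0,"rz":0,"tx":2,"ty":-35,"tz":0,"jaw":87},{"rx":0,"ry":0,"rz":0,"tx":2,"ty":-35,"tz":0,"jaw":87},{"rx":0,"ry":0,"rz":0,"tx":2,"ty":-35,"tz":0,"jaw":87},{"rx":0,"ry":0,"rz":0,"tx":2,"ty":-35,"tz":0,"jaw":87},{"rx":0,"ry":0,"rz":0,"tx":2,"ty":-35,"tz":0,"jaw":87},{"rx":0,"ry":0,"rz":0,"tx":2,"ty":-30,"tz":0,"jaw":87},{"rx":0,"ry":0,"rz":5,"tx":0,"ty":0,"tz":30,"jaw":80},{"rx":0,"ry":0,"rz":5,"tx":0,"ty":0,"tz":30,"jaw":80},{"rx":0,"ry":0,"rz":5,"tx":0,"ty":0,"tz":30,"jaw":80},{"rx":0,"ry":0,"rz":5,"tx":0,"ty":0,"tz":10,"jaw":80},{"rx":0,"ry":0,"rz":5,"tx":0,"ty":0,"tz":0,"jaw":80},{"rx":0,"ry":0,"rz":0,"tx":0,"ty":0,"tz":0,"jaw":80},{"rx":0,"ry":0,"rz":0,"tx":0,"ty":0,"tz":0,"jaw":80}]' 20; python3 go.py 525 256 150 -30 -11.3
```

```text
time_s: 3.02
tool_pos: [0.4942, 0.2424, 0.1952]
tool_rot: [180.0, 0.0, -11.0]
force: [-0.3, -0.3, 0.4]
grip_width: 0.08
t 3.0167 pos [494.2 242.4 195.2] grasp [494.2 242.4 200.2] rot [180.   0. -11.] F [-0.3 -0.3  0.4] w 80.0
shift [ 25.1 -19.2  49.5] turn [  0.1 -30.    0.3] q [  12   11  -46   98    8   75 -136]
```

```bash
python3 -m pendant '[{"rx":0,"ry":-6,"rz":0,"tx":5,"ty":-4,"tz":0,"jaw":80},{"rx":0,"ry":-6,"rz":0,"tx":5,"ty":-4,"tz":0,"jaw":80},{"rx":0,"ry":-6,"rz":0,"tx":5,"ty":-4,"tz":0,"jaw":80},{"rx":0,"ry":-6,"rz":0,"tx":5,"ty":-4,"tz":0,"jaw":80},{"rx":0,"ry":-6,"rz":0,"tx":5,"ty":-4,"tz":0,"jaw":80},{"rx":0,"ry":0,"rz":0,"tx":0,"ty":0,"tz":0,"jaw":80},{"rx":0,"ry":0,"rz":0,"tx":0,"ty":0,"tz":0,"jaw":80}]' 20; python3 go.py 525 256 110 -30 -11.3
python3 - <<'E'
from cell import env
from h import *
im=[]
for n in("side","top"):
    c=env.read_camera(n); np.savez(f"{n}1.npz",**{k:np.array(v) for k,v in c.items()}); im.append(cv2.cvtColor(c["img"],cv2.COLOR_RGB2BGR))
cv2.imwrite("pics/a1.png",np.hstack([im[0][180:384,80:340],im[1][120:324,40:300]])[...,:])
E
```

```text
time_s: 3.6
tool_pos: [0.523, 0.2563, 0.1869]
tool_rot: [-180.0, 30.3, -11.2]
force: [-0.2, 0.6, -0.2]
grip_width: 0.0803
t 3.6 pos [523.  256.3 186.9] grasp [525.4 255.8 191.2] rot [-180.    30.3  -11.2] F [-0.2  0.6 -0.2] w 80.3
shift [40.6 -0.1 70.3] turn [0.  0.3 0.1] q [   7   38  -43   72    4  100 -135]
```

View pics/a1.png

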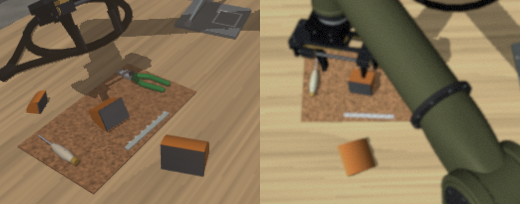

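```bash
python3 -m pendant '[{"rx":0,"ry":0,"rz":0,"tx":16,"ty":0,"tz":28,"jaw":80},{"rx":0,"ry":0,"rz":0,"tx":16,"ty":0,"tz":28,"jaw":80},{"rx":0,"ry":0,"rz":0,"tx":16,"ty":0,"tz":28,"jaw":80},{"rx":0,"ry":0,"rz":0,"tx":11,"ty":0,"tz":19,"jaw":80},{"rx":0,"ry":0,"rz":0,"tx":0,"ty":0,"tz":0,"jaw":80},{"rx":0,"ry":0,"rz":0,"tx":0,"ty":0,"tz":0,"jaw":80}]' 20; python3 go.py 525 256 27 -30 -11.3
python3 - <<'E'
from cell import env
from h import *
for n,r in(("side",(120,220,280,340)),("top",(90,140,210,240))):
    c=env.read_camera(n); np.savez(f"{n}1.npz",**{k:np.array(v) for k,v in c.items()}); crop(c,*r,5,f"pics/b_{n}.png")
E
```

```text
time_s: 4.2
tool_pos: [0.521, 0.2578, 0.0738]
tool_rot: [-180.0, 29.9, -11.0]
force: [-0.2, 0.1, 0.7]
grip_width: 0.0799
t 4.2 pos [521.  257.8  73.8] grasp [523.4 257.3  78.1] rot [-180.    29.9  -11. ] F [-0.2  0.1  0.7] w 79.9
shift [27.   1.  43.5] turn [ 0.1 -0.1  0.2] q [   7   43  -41   78    7   90 -134]
```

View pics/b_side.png

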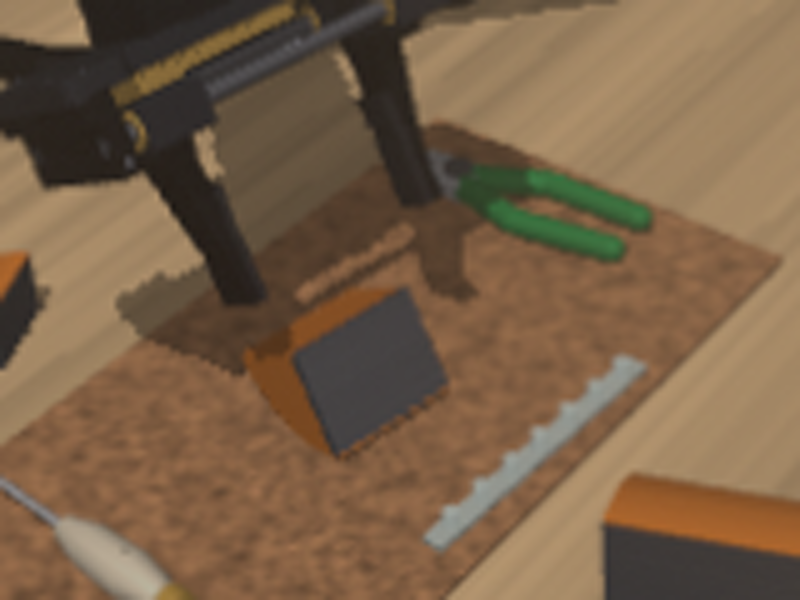

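View pics/b_top.png

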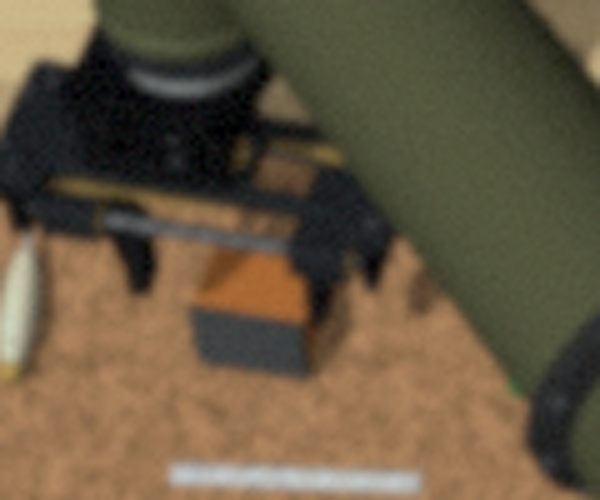

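Run:
```python
from h import *
from scipy.spatial.transform import Rotation as R
T=R.from_euler("xyz",[180,29.9,-11.0],degrees=True); p=np.array([521,257.8,73.8])
for n,o in(("side",(120,220)),("top",(90,140))):
    c=dict(np.load(n+"1.npz"))
    P=[p+T.apply([x,s*y,14]) for s in(-1,1) for y in(40,55) for x in (-9.5,9.5)]
    print(n,((proj(c,np.array(P)/1000)-o)*5).round(0).tolist())
```

```text
side [[284.0, 344.0], [260.0, 344.0], [253.0, 363.0], [229.0, 362.0], [440.0, 251.0], [415.0, 252.0], [467.0, 234.0], [442.0, 236.0]]
top [[152.0, 327.0], [163.0, 298.0], [122.0, 322.0], [134.0, 293.0], [308.0, 352.0], [318.0, 323.0], [338.0, 357.0], [347.0, 328.0]]
```

Run:
```python
from h import *
from scipy.spatial.transform import Rotation as R
T=R.from_euler("xyz",[180,29.9,-11.0],degrees=True); p=np.array([521,257.8,73.8])
c=dict(np.load("side1.npz"))
for q in [(240,295),(235,280),(225,250),(205,210),(415,195),(405,160),(420,200),(245,301)]:
    u=np.array(q)/5+[120,220]; P=todepth(c,u.round())[0]*1000; print(q,P.round(1),"tool",T.inv().apply(P-p).round(1))
c=dict(np.load("top1.npz"))
for q in [(142,285),(140,265),(375,275),(320,310),(322,290)]:
    u=np.array(q)/5+[90,140]; P=todepth(c,u.round())[0]*1000; print("top",q,P.round(1),"tool",T.inv().apply(P-p).round(1))
for n in("side","top"):
    c=dict(np.load(n+"1.npz")); P=cloud(c).reshape(-1,3)*1000; Q=T.inv().apply(P-p)
    m=(abs(Q[:,1])<62)&(abs(Q[:,0])<22)&(Q[:,2]>-45)&(Q[:,2]<25)
    for s in(-1,1):
        q=Q[m&(np.sign(Q[:,1])==s)&(abs(Q[:,1])>30)]; print(n,s,len(q), np.percentile(q,[2,50,98],axis=0).round(1).tolist() if len(q) else "")
```

```text
(240, 295) [531.3 302.9  85. ] tool [ -4.3 -46.3 -10.5]
(235, 280) [532.1 303.8  92.6] tool [ -7.5 -47.3 -17.4]
(225, 250) [535.4 303.9 105.8] tool [-11.3 -48.  -30.4]
(205, 210) [545.4 302.1 119.6] tool [ -9.4 -48.1 -47.4]
(415, 195) [513.6 216.7  85.5] tool [ -5.3  41.8 -10.5]
(405, 160) [518.4 215.7 100.7] tool [ -8.7  41.8 -26. ]
(420, 200) [510.  217.9  85.2] tool [-8.4 41.2 -8.4]
(245, 301) [527.9 303.9  84.8] tool [ -7.2 -46.6  -8.5]
top (142, 285) [530.9 299.   93.1] tool [ -7.9 -42.3 -17.6]
top (140, 265) [538.5 295.2 107.5] tool [ -8.  -40.1 -34.2]
top (375, 275) [520.3 170.  169.8] tool [-33.9  86.3 -91.2]
top (320, 310) [515.  209.1  99.8] tool [-10.   49.  -24.2]
top (322, 290) [523.  206.7 112.4] tool [ -9.1  49.8 -39.3]
side -1 167 [[-13.5, -51.8, -44.2], [-8.7, -46.9, -26.2], [9.1, -38.8, -8.6]]
side 1 177 [[-12.7, 40.1, -44.3], [-8.5, 42.9, -26.0], [8.9, 52.2, -6.4]]
top -1 69 [[-11.6, -49.9, -43.4], [-7.2, -41.2, -27.1], [11.3, -33.5, 12.4]]
top 1 43 [[-11.8, 40.3, -40.9], [-8.8, 46.6, -24.4], [8.8, 49.5, -11.3]]
```

```bash
python3 go.py 525 256 27 -30 -11.3
python3 - <<'E'
from h import *
from scipy.spatial.transform import Rotation as R
T=R.from_euler("xyz",[180,29.9,-11.0],degrees=True); p=np.array([521,257.8,73.8])
c=dict(np.load("side1.npz"))
P=cloud(c).reshape(-1,3)*1000; Q=T.inv().apply(P-p); m=(abs(Q[:,0])<60)&(abs(Q[:,1])<120)&(P[:,2]>65)
for z in range(-120,20,6):
    q=Q[m&(Q[:,2]>=z)&(Q[:,2]<z+6)]
    print(z,len(q),np.percentile(q,[2,98],axis=0).round(0)[:,:2].tolist() if len(q)>3 else "")
E
```

```text
t 4.3 pos [522.5 258.5  75.1] grasp [524.9 258.   79.4] rot [-179.8   29.7  -11. ] F [ 0.4 -0.3  1.4] w 80.4
shift [26.4  2.1 45.3] turn [-0.  -0.3  0.3] q [   7   43  -41   78    7   90 -134]
-120 451 [[-39.0, -94.0], [29.0, 92.0]]
-114 290 [[-39.0, -95.0], [20.0, 88.0]]
-108 263 [[-39.0, -93.0], [24.0, 90.0]]
-102 282 [[-40.0, -92.0], [26.0, 85.0]]
-96 360 [[-39.0, -86.0], [30.0, 82.0]]
-90 303 [[-40.0, -87.0], [29.0, 83.0]]
-84 167 [[-40.0, -86.0], [30.0, 85.0]]
-78 88 [[-36.0, -86.0], [10.0, 83.0]]
-72 61 [[-15.0, -57.0], [10.0, 62.0]]
-66 65 [[-15.0, -56.0], [9.0, 56.0]]
-60 61 [[-14.0, -55.0], [7.0, 55.0]]
-54 65 [[-14.0, -54.0], [10.0, 55.0]]
-48 64 [[-14.0, -53.0], [8.0, 53.0]]
-42 55 [[-14.0, -52.0], [7.0, 52.0]]
-36 56 [[-13.0, -50.0], [8.0, 52.0]]
-30 51 [[-13.0, -48.0], [9.0, 50.0]]
-24 50 [[-13.0, -48.0], [8.0, 49.0]]
-18 54 [[-13.0, -48.0], [10.0, 51.0]]
-12 45 [[-13.0, -48.0], [10.0, 49.0]]
-6 3 
0 0 
6 0 
12 0 
18 0
```

Run:
```python
from h import *
from scipy.spatial.transform import Rotation as R
for T,p,f,mz in ((R.from_euler("xyz",[180,0,13.86],degrees=True),np.array([155.5,-630.6,214.4]),"side0",150),(R.from_euler("xyz",[180,29.9,-11.0],degrees=True),np.array([521,257.8,73.8]),"top1",60)):
    c=dict(np.load(f+".npz"))
    P=cloud(c).reshape(-1,3)*1000; Q=T.inv().apply(P-p); m=(abs(Q[:,0])<60)&(abs(Q[:,1])<120)&(P[:,2]>mz)
    for z in range(-110,24,6):
        q=Q[m&(Q[:,2]>=z)&(Q[:,2]<z+6)]
        print(f,z,len(q),np.percentile(q,[2,98],axis=0).round(0)[:,:2].tolist() if len(q)>3 else "")
```

```text
side0 -110 80 [[-37.0, -96.0], [36.0, 79.0]]
side0 -104 83 [[-34.0, -95.0], [37.0, 81.0]]
side0 -98 96 [[-36.0, -90.0], [38.0, 56.0]]
side0 -92 84 [[-36.0, -90.0], [38.0, 59.0]]
side0 -86 70 [[-35.0, -90.0], [37.0, 51.0]]
side0 -80 26 [[-35.0, -89.0], [36.0, 1.0]]
side0 -74 10 [[-8.0, -66.0], [10.0, -56.0]]
side0 -68 17 [[-12.0, -63.0], [10.0, -53.0]]
side0 -62 17 [[-11.0, -62.0], [11.0, -54.0]]
side0 -56 21 [[-12.0, -62.0], [10.0, -49.0]]
side0 -50 18 [[-10.0, -58.0], [11.0, -53.0]]
side0 -44 25 [[-11.0, -59.0], [11.0, 50.0]]
side0 -38 28 [[-11.0, -57.0], [10.0, 53.0]]
side0 -32 28 [[-11.0, -55.0], [11.0, 52.0]]
side0 -26 31 [[-12.0, -56.0], [11.0, 49.0]]
side0 -20 27 [[-10.0, -55.0], [10.0, 46.0]]
side0 -14 21 [[-11.0, -55.0], [8.0, 55.0]]
side0 -8 6 [[-12.0, -52.0], [6.0, -47.0]]
side0 -2 0 
side0 4 0 
side0 10 0 
side0 16 0 
side0 22 0 
top1 -110 147 [[-40.0, -87.0], [20.0, 90.0]]
top1 -104 200 [[-39.0, -83.0], [20.0, 74.0]]
top1 -98 162 [[-39.0, -79.0], [25.0, 82.0]]
top1 -92 69 [[-39.0, -84.0], [-11.0, 86.0]]
top1 -86 31 [[-38.0, -84.0], [-9.0, 86.0]]
top1 -80 4 [[-24.0, -45.0], [-5.0, 78.0]]
top1 -74 4 [[-4.0, -46.0], [4.0, -44.0]]
top1 -68 4 [[-10.0, -45.0], [9.0, -44.0]]
top1 -62 18 [[-11.0, -53.0], [11.0, -39.0]]
top1 -56 13 [[-13.0, -51.0], [4.0, 28.0]]
top1 -50 15 [[-12.0, -49.0], [-1.0, 50.0]]
top1 -44 16 [[-12.0, -50.0], [7.0, 49.0]]
top1 -38 16 [[-11.0, -47.0], [6.0, 48.0]]
top1 -32 23 [[-11.0, -49.0], [8.0, 49.0]]
top1 -26 16 [[-11.0, -49.0], [3.0, 49.0]]
top1 -20 25 [[-12.0, -47.0], [10.0, 49.0]]
top1 -14 12 [[-11.0, -47.0], [9.0, 48.0]]
top1 -8 0 
top1 -2 0 
top1 4 0 
top1 10 0 
top1 16 0 
top1 22 0
```

```bash
sed -i 's/\[0,0,5\]/[0,0,26]/g' go.py; python3 go.py 525 256 27 -30 -11.3
```

```text
t 4.3 pos [522.5 258.5  75.1] grasp [535.1 256.   97.7] rot [-179.8   29.7  -11. ] F [ 0.4 -0.3  1.4] w 80.4
shift [26.3  2.1 66.3] turn [-0.  -0.3  0.3] q [   7   43  -41   78    7   90 -134]
```

```bash
python3 -m pendant '[{"rx":0,"ry":0,"rz":0,"tx":8,"ty":1,"tz":20,"jaw":78},{"rx":0,"ry":0,"rz":0,"tx":8,"ty":1,"tz":20,"jaw":78},{"rx":0,"ry":0,"rz":0,"tx":4,"ty":0,"tz":10,"jaw":78},{"rx":0,"ry":0,"rz":0,"tx":0,"ty":0,"tz":0,"jaw":78},{"rx":0,"ry":0,"rz":0,"tx":0,"ty":0,"tz":0,"jaw":78}]' 20; python3 go.py 525 256 30 -30 -11.3
python3 - <<'E'
from cell import env
from h import *
for n,r in(("side",(120,220,280,340)),("top",(90,140,210,240))):
    c=env.read_camera(n); np.savez(f"{n}2.npz",**{k:np.array(v) for k,v in c.items()}); crop(c,*r,5,f"pics/c_{n}.png")
E
```

```text
time_s: 4.72
tool_pos: [0.514, 0.2574, 0.0195]
tool_rot: [-179.9, 29.9, -11.1]
force: [0.6, -0.0, 0.4]
grip_width: 0.0778
t 4.7167 pos [514.  257.4  19.5] grasp [526.7 254.9  42.1] rot [-179.9   29.9  -11.1] F [ 0.6 -0.   0.4] w 77.8
shift [ 4.3 -0.8 11.4] turn [ 0.  -0.1  0.2] q [   7   46  -40   81    9   85 -133]
```

View pics/c_side.png

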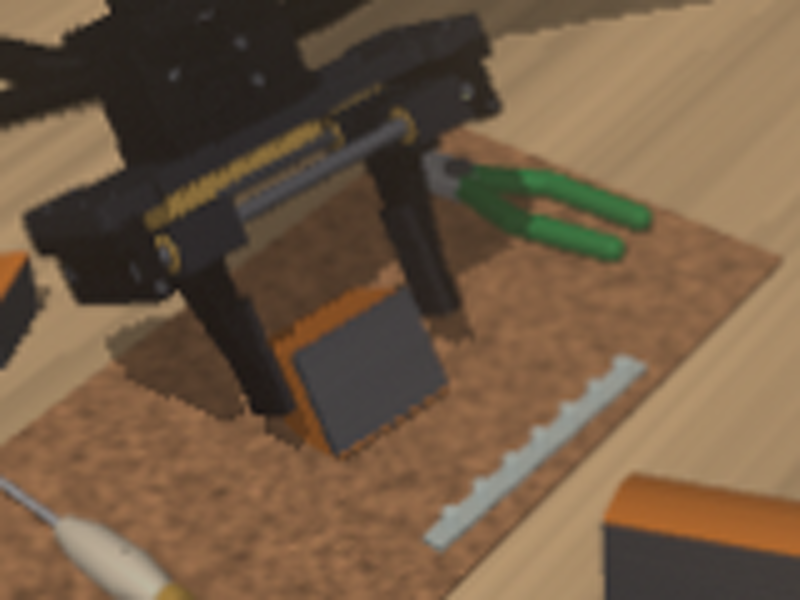

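View pics/c_top.png

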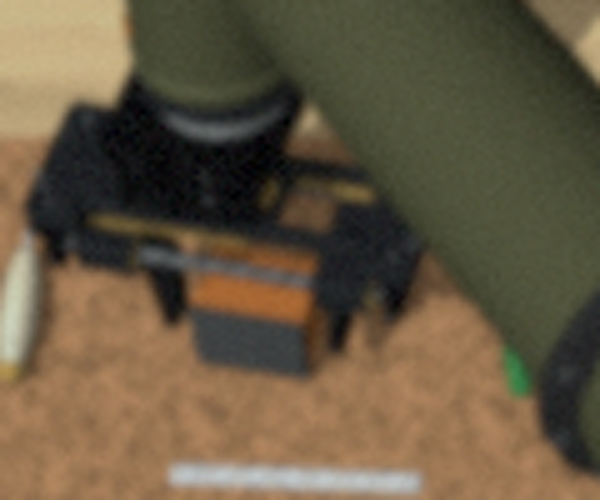

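```bash
python3 -m pendant '[{"rx":0,"ry":0,"rz":0,"tx":3,"ty":0,"tz":6,"jaw":76},{"rx":0,"ry":0,"rz":0,"tx":2,"ty":0,"tz":5,"jaw":72},{"rx":0,"ry":0,"rz":0,"tx":0,"ty":0,"tz":0,"jaw":70},{"rx":0,"ry":0,"rz":0,"tx":0,"ty":0,"tz":0,"jaw":66},{"rx":0,"ry":0,"rz":0,"tx":0,"ty":0,"tz":0,"jaw":63},{"rx":0,"ry":0,"rz":0,"tx":0,"ty":0,"tz":0,"jaw":61}]' 10; python3 go.py 525 256 30 -30 -11.3
python3 -m pendant '[{"rx":0,"ry":0,"rz":0,"tx":0,"ty":0,"tz":0,"jaw":58},{"rx":0,"ry":0,"rz":0,"tx":0,"ty":0,"tz":0,"jaw":54},{"rx":0,"ry":0,"rz":0,"tx":0,"ty":0,"tz":0,"jaw":50},{"rx":0,"ry":0,"rz":0,"tx":0,"ty":0,"tz":0,"jaw":50},{"rx":0,"ry":0,"rz":0,"tx":0,"ty":0,"tz":0,"jaw":50}]' 25; python3 go.py 525 256 30 -30 -11.3
python3 - <<'E'
from cell import env
from h import *
for n,r in(("side",(120,220,280,340)),):
    c=env.read_camera(n); crop(c,*r,5,f"pics/d_{n}.png")
E
```

```text
time_s: 5.32
tool_pos: [0.5126, 0.2574, 0.0062]
tool_rot: [-180.0, 30.0, -11.1]
force: [-0.7, 0.2, -0.6]
grip_width: 0.0636
t 5.3167 pos [512.6 257.4   6.2] grasp [525.3 254.9  28.8] rot [-180.    30.   -11.1] F [-0.7  0.2 -0.6] w 63.6
shift [-1.1 -1.  -0.8] turn [ 0.  -0.   0.1] q [   7   47  -40   82    9   84 -133]
time_s: 5.73
tool_pos: [0.5125, 0.2574, 0.0063]
tool_rot: [-180.0, 30.0, -11.1]
force: [0.9, 1.6, -0.5]
grip_width: 0.0579
t 5.7333 pos [512.5 257.4   6.3] grasp [525.2 254.9  28.8] rot [-180.    30.   -11.1] F [ 0.9  1.6 -0.5] w 57.9
shift [-1.  -1.1 -0.8] turn [ 0.1 -0.   0.1] q [   7   47  -40   82    9   84 -133]
```

View pics/d_side.png

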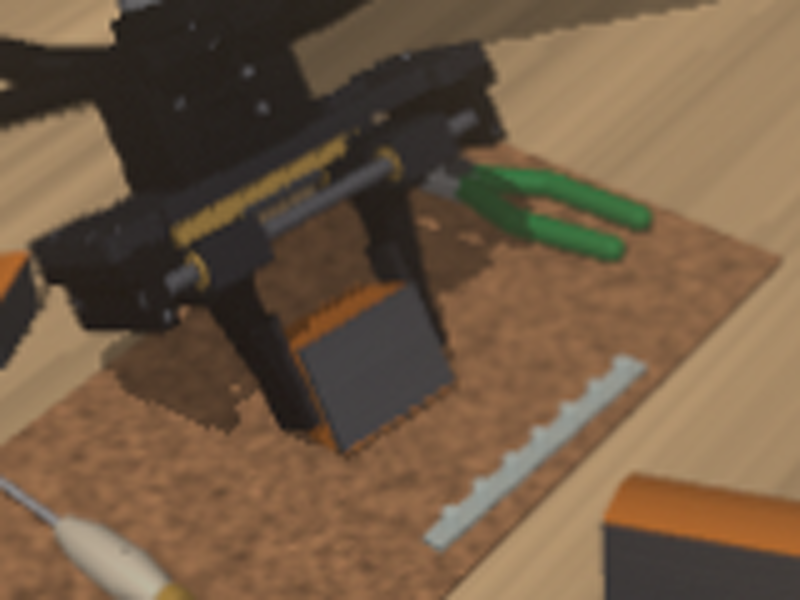

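```bash
python3 -m pendant '[{"rx":0,"ry":0,"rz":0,"tx":-7,"ty":0,"tz":-12,"jaw":50},{"rx":0,"ry":0,"rz":0,"tx":-17,"ty":0,"tz":-29,"jaw":50},{"rx":0,"ry":0,"rz":0,"tx":-17,"ty":0,"tz":-29,"jaw":50},{"rx":0,"ry":0,"rz":0,"tx":-17,"ty":0,"tz":-29,"jaw":50},{"rx":0,"ry":0,"rz":0,"tx":-17,"ty":0,"tz":-29,"jaw":50},{"rx":0,"ry":0,"rz":0,"tx":-17,"ty":0,"tz":-29,"jaw":50},{"rx":0,"ry":0,"rz":0,"tx":0,"ty":0,"tz":0,"jaw":50},{"rx":0,"ry":0,"rz":0,"tx":0,"ty":0,"tz":0,"jaw":50}]' 30; python3 go.py 500 0 220 0 0
python3 - <<'E'
from cell import env
from h import *
for n,r in(("side",(100,180,260,300)),):
    c=env.read_camera(n); crop(c,*r,5,f"pics/e_{n}.png")
E
```

```text
time_s: 6.45
tool_pos: [0.5122, 0.2578, 0.1908]
tool_rot: [-179.9, 29.7, -11.1]
force: [0.6, 0.7, -3.2]
grip_width: 0.0577
t 6.45 pos [512.2 257.8 190.8] grasp [524.8 255.3 213.3] rot [-179.9   29.7  -11.1] F [ 0.6  0.7 -3.2] w 57.7
shift [ 31.  255.3 -21.9] turn [ -3.   29.6 -10.9] q [   8   37  -43   74    4  100 -135]
```

View pics/e_side.png

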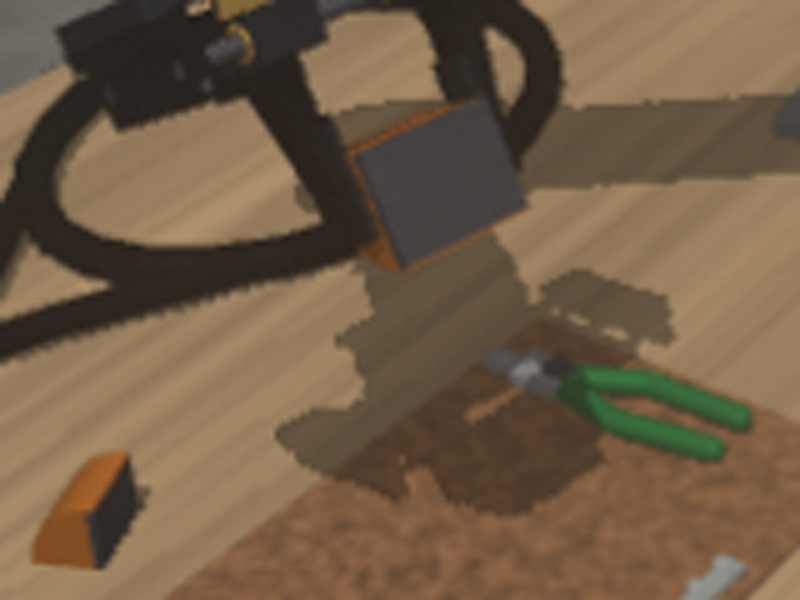

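```bash
python3 -m pendant '[{"rx":0,"ry":6,"rz":0,"tx":0,"ty":30,"tz":0,"jaw":50},{"rx":0,"ry":6,"rz":0,"tx":0,"ty":35,"tz":0,"jaw":50},{"rx":0,"ry":6,"rz":0,"tx":0,"ty":35,"tz":0,"jaw":50},{"rx":0,"ry":6,"rz":0,"tx":0,"ty":35,"tz":0,"jaw":50},{"rx":0,"ry":6,"rz":0,"tx":0,"ty":35,"tz":0,"jaw":50},{"rx":0,"ry":0,"rz":-5,"tx":0,"ty":35,"tz":0,"jaw":50},{"rx":0,"ry":0,"rz":-5,"tx":0,"ty":35,"tz":0,"jaw":50},{"rx":0,"ry":0,"rz":-5,"tx":0,"ty":35,"tz":0,"jaw":50},{"rx":0,"ry":0,"rz":-6,"tx":0,"ty":35,"tz":0,"jaw":50},{"rx":0,"ry":0,"rz":0,"tx":0,"ty":35,"tz":0,"jaw":50},{"rx":0,"ry":0,"rz":0,"tx":0,"ty":0,"tz":0,"jaw":50}]' 30; python3 go.py 480 -230 200 30 10
```

```text
time_s: 7.42
tool_pos: [0.4736, -0.0918, 0.1861]
tool_rot: [179.9, 0.2, 9.2]
force: [-1.2, -1.0, -1.8]
grip_width: 0.0576
t 7.4167 pos [473.6 -91.8 186.1] grasp [473.7 -91.7 212.1] rot [179.9   0.2   9.2] F [-1.2 -1.  -1.8] w 57.6
shift [ -2.8 137.2   8.9] turn [ 0.3 30.2 -0.8] q [ 41   0 -33 107   0  73 -73]
```

```bash
python3 -m pendant '[{"rx":0,"ry":5,"rz":0,"tx":0,"ty":32,"tz":0,"jaw":50},{"rx":0,"ry":5,"rz":0,"tx":0,"ty":32,"tz":0,"jaw":50},{"rx":0,"ry":5,"rz":0,"tx":0,"ty":32,"tz":0,"jaw":50},{"rx":0,"ry":5,"rz":0,"tx":0,"ty":32,"tz":0,"jaw":50},{"rx":0,"ry":5,"rz":0,"tx":0,"ty":30,"tz":0,"jaw":50},{"rx":0,"ry":5,"rz":0,"tx":0,"ty":0,"tz":0,"jaw":50},{"rx":0,"ry":0,"rz":0,"tx":0,"ty":0,"tz":0,"jaw":50}]' 30; python3 go.py 450 -256 150 60 10
```

```text
time_s: 8.0
tool_pos: [0.4968, -0.2405, 0.183]
tool_rot: [-179.5, -29.8, 9.1]
force: [-1.4, 0.3, -3.8]
grip_width: 0.0576
t 8.0 pos [ 496.8 -240.5  183. ] grasp [ 484.1 -242.8  205.6] rot [-179.5  -29.8    9.1] F [-1.4  0.3 -3.8] w 57.6
shift [-45.5   7.7  26.9] turn [ 0.2 30.2 -0.8] q [ 53  -6 -15 120 -31  50 -26]
```

```bash
python3 -m pendant '[{"rx":0,"ry":5,"rz":0,"tx":0,"ty":0,"tz":5,"jaw":50},{"rx":0,"ry":5,"rz":0,"tx":0,"ty":0,"tz":5,"jaw":50},{"rx":0,"ry":5,"rz":-1,"tx":0,"ty":0,"tz":5,"jaw":50},{"rx":0,"ry":5,"rz":0,"tx":0,"ty":0,"tz":5,"jaw":50},{"rx":0,"ry":0,"rz":0,"tx":0,"ty":0,"tz":0,"jaw":50}]' 30; python3 go.py 480 -251 120 60 10
```

```text
time_s: 8.42
tool_pos: [0.5115, -0.2331, 0.1673]
tool_rot: [179.9, -49.2, 10.7]
force: [-0.2, 1.8, -3.4]
grip_width: 0.0577
t 8.4167 pos [ 511.5 -233.1  167.3] grasp [ 492.1 -236.7  184.4] rot [179.9 -49.2  10.7] F [-0.2  1.8 -3.4] w 57.7
shift [-53.3  12.   30.6] turn [-0.5 10.8  0.4] q [ 53  -6  -6 132 -66  45  14]
```

Run:
```python
from cell import env
from h import *
t=dict(np.load("top0.npz"));s=dict(np.load("side0.npz"))
a=np.radians(10);X=np.array([np.cos(a),np.sin(a),0]);Y=np.array([-np.sin(a),np.cos(a),0]);P0=np.array([506.5,-246.5,12])
for n,c in(("top",t),("side",s)):
    Q=cloud(c).reshape(-1,3)*1000-P0; x=Q@X;y=Q@Y;z=Q[:,2]+12
    m=(abs(y)<60)&(x>-30)&(x<200)&(z>40)&(z<170)
    k=np.polyfit(z[m],x[m],1); print(n,m.sum(),"x=",k.round(3),"lean deg",np.degrees(np.arctan(k[0])).round(1),"zmax",np.percentile(z[m],98).round(0),"x at top",np.percentile(x[m],2).round(0))
c=env.read_camera("side"); crop(c,230,90,390,210,5,"pics/f.png")
```

```text
top 756 x= [ -0.5   107.422] lean deg -26.6 zmax 144.0 x at top 32.0
side 164 x= [-0.439 92.08 ] lean deg -23.7 zmax 141.0 x at top 28.0
```

View pics/f.png

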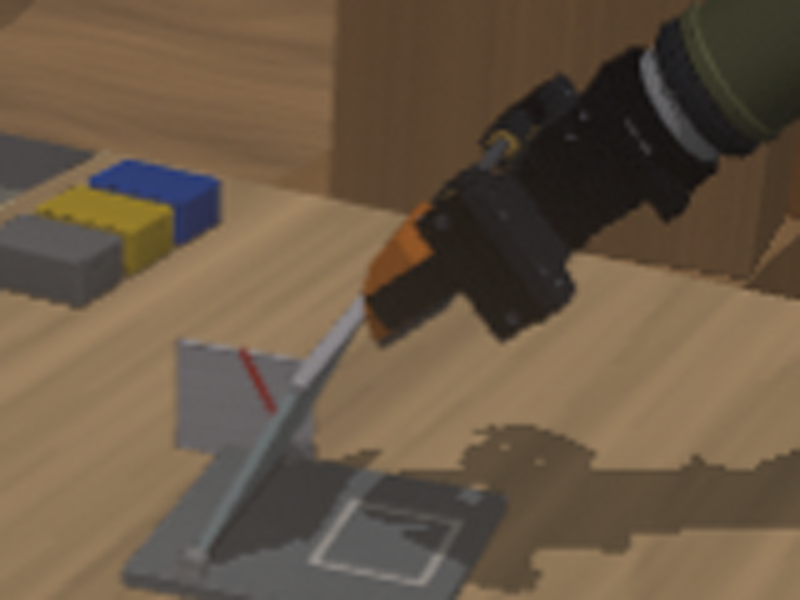

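```bash
python3 go.py 470 -253 90 50 10
```

```text
t 8.4667 pos [ 512.4 -233.2  168.9] grasp [ 493.1 -236.9  185.9] rot [179.9 -49.1  10.8] F [ 0.4  0.5 -1.6] w 57.4
shift [-88.9  11.6  43.4] turn [-0.5  0.9  0.5] q [ 53  -6  -6 131 -66  45  13]
```

```bash
python3 -m pendant '[{"rx":0,"ry":0,"rz":0,"tx":-18,"ty":3,"tz":-8,"jaw":50},{"rx":0,"ry":0,"rz":0,"tx":-18,"ty":3,"tz":8,"jaw":50},{"rx":0,"ry":0,"rz":0,"tx":-18,"ty":3,"tz":14,"jaw":50},{"rx":0,"ry":0,"rz":0,"tx":-18,"ty":3,"tz":15,"jaw":50},{"rx":0,"ry":0,"rz":0,"tx":-17,"ty":0,"tz":14,"jaw":50},{"rx":0,"ry":0,"rz":0,"tx":0,"ty":0,"tz":0,"jaw":50}]' 30; python3 go.py 480 -251 70 60 10
```

```text
time_s: 8.97
tool_pos: [0.4912, -0.2505, 0.0735]
tool_rot: [179.8, -49.1, 11.0]
force: [-1.0, 0.6, -2.2]
grip_width: 0.0577
t 8.9667 pos [ 491.2 -250.5   73.5] grasp [ 471.9 -254.2   90.6] rot [179.8 -49.1  11. ] F [-1.   0.6 -2.2] w 57.7
shift [-5.  -1.4 19.5] turn [-0.6 10.9  0.6] q [ 54   5  -3 135 -78  43  34]
```

```bash
python3 -m pendant '[{"rx":0,"ry":3,"rz":0,"tx":3,"ty":0,"tz":7,"jaw":50},{"rx":0,"ry":3,"rz":0,"tx":3,"ty":0,"tz":7,"jaw":50},{"rx":0,"ry":3,"rz":0,"tx":3,"ty":0,"tz":7,"jaw":50},{"rx":0,"ry":0,"rz":0,"tx":0,"ty":0,"tz":0,"jaw":50}]' 30; python3 go.py 480 -251 70 60 10
```

```text
time_s: 9.3
tool_pos: [0.5063, -0.2489, 0.0662]
tool_rot: [179.8, -55.6, 10.9]
force: [-0.6, -0.2, -1.2]
grip_width: 0.0578
t 9.3 pos [ 506.3 -248.9   66.2] grasp [ 485.3 -252.9   80.9] rot [179.8 -55.6  10.9] F [-0.6 -0.2 -1.2] w 57.8
shift [-9.7 -2.5  2.1] turn [-0.6  4.4  0.5] q [ 65  11 -13 136 -89  45  48]
```

```bash
python3 go.py 510.4 -245.8 54 55.6 10
```

```text
t 9.3 pos [ 506.3 -248.9   66.2] grasp [ 485.3 -252.9   80.9] rot [179.8 -55.6  10.9] F [-0.6 -0.2 -1.2] w 57.8
shift [-7.5 -2.  36.7] turn [-0.6  0.   0.5] q [ 65  11 -13 136 -89  45  48]
```

```bash
python3 -m pendant '[{"rx":0,"ry":0,"rz":0,"tx":-2,"ty":-1,"tz":12,"jaw":50},{"rx":0,"ry":0,"rz":0,"tx":-3,"ty":-1,"tz":12,"jaw":50},{"rx":-0.5,"ry":0,"rz":0.5,"tx":-2,"ty":0,"tz":12,"jaw":50},{"rx":0,"ry":0,"rz":0,"tx":0,"ty":0,"tz":0,"jaw":50},{"rx":0,"ry":0,"rz":0,"tx":0,"ty":0,"tz":0,"jaw":50}]' 30; python3 go.py 510.4 -245.8 54 55.6 10
python3 - <<'E'
from cell import env
from h import *
for n,r in(("side",(250,120,350,220)),("top",(280,125,380,235))):
    c=env.read_camera(n); np.savez(f"{n}3.npz",**{k:np.array(v) for k,v in c.items()}); crop(c,*r,5,f"pics/g_{n}.png")
E
```

```text
time_s: 9.72
tool_pos: [0.523, -0.2458, 0.0428]
tool_rot: [-180.0, -55.2, 10.0]
force: [-0.6, -0.7, -1.7]
grip_width: 0.0575
t 9.7167 pos [ 523.  -245.8   42.8] grasp [ 502.  -249.6   57.7] rot [-180.   -55.2   10. ] F [-0.6 -0.7 -1.7] w 57.5
shift [ 2.3 -2.2  9.5] turn [-0.1  0.4  0. ] q [ 90  20 -42 135 -89  34  52]
```

View pics/g_side.png

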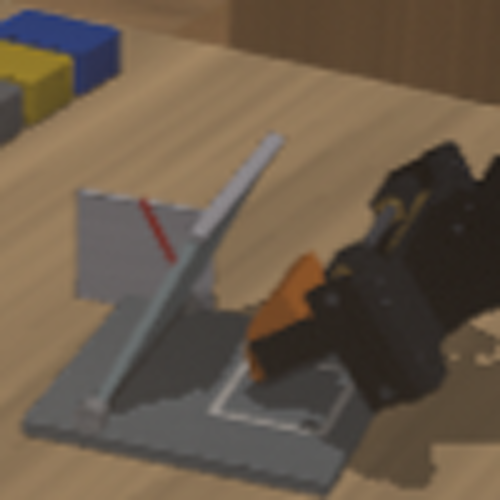

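View pics/g_top.png

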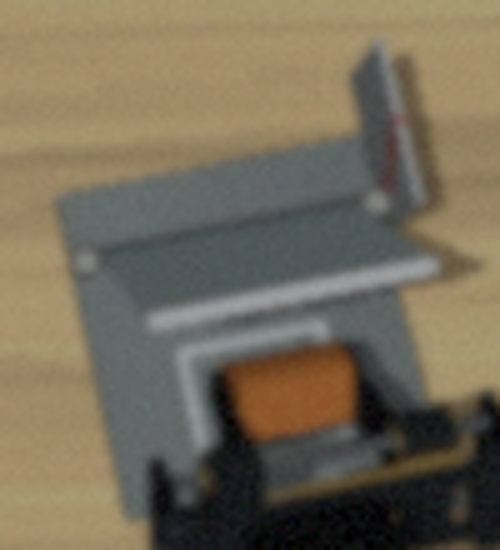

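```bash
python3 -m pendant '[{"rx":0,"ry":-3,"rz":0,"tx":2,"ty":-1,"tz":6,"jaw":50},{"rx":0,"ry":-3,"rz":0,"tx":2,"ty":-1,"tz":6,"jaw":50},{"rx":0,"ry":0,"rz":0,"tx":0,"ty":0,"tz":0,"jaw":50}]' 30; python3 go.py 514.4 -245.1 44 50 10
```

```text
time_s: 10.07
tool_pos: [0.5365, -0.2399, 0.0399]
tool_rot: [179.5, -49.1, 10.8]
force: [0.6, 0.4, -1.3]
grip_width: 0.0575
t 10.0667 pos [ 536.5 -239.9   39.9] grasp [ 517.2 -243.3   56.9] rot [179.5 -49.1  10.8] F [ 0.6  0.4 -1.3] w 57.5
shift [-11.3   1.2   6.2] turn [-0.1  0.9  0.5] q [ 85  16 -42 132 -81  29  39]
```

```bash
python3 -m pendant '[{"rx":0,"ry":0,"rz":0,"tx":-5,"ty":0,"tz":2,"jaw":50},{"rx":0,"ry":0,"rz":0.5,"tx":-4,"ty":1,"tz":2,"jaw":50},{"rx":0,"ry":0,"rz":0,"tx":0,"ty":0,"tz":0,"jaw":50},{"rx":0,"ry":0,"rz":0,"tx":0,"ty":0,"tz":0,"jaw":50}]' 30; python3 go.py 514.4 -245.1 44 50 10
python3 - <<'E'
from cell import env
from h import *
for n,r in(("side",(280,150,360,220)),("top",(280,125,380,235))):
    c=env.read_camera(n); np.savez(f"{n}3.npz",**{k:np.array(v) for k,v in c.items()}); crop(c,*r,8 if n=="side" else 5,f"pics/h_{n}.png")
E
```

```text
time_s: 10.4
tool_pos: [0.5322, -0.2413, 0.0293]
tool_rot: [-179.3, -49.4, 9.3]
force: [-2.1, 1.5, 9.7]
grip_width: 0.0577
t 10.4 pos [ 532.2 -241.3   29.3] grasp [ 512.7 -244.8   46.2] rot [-179.3  -49.4    9.3] F [-2.1  1.5  9.7] w 57.7
shift [-0.4  0.7  2.7] turn [-0.2  0.6 -0.4] q [ 86  18 -42 133 -82  29  41]
```

View pics/h_side.png

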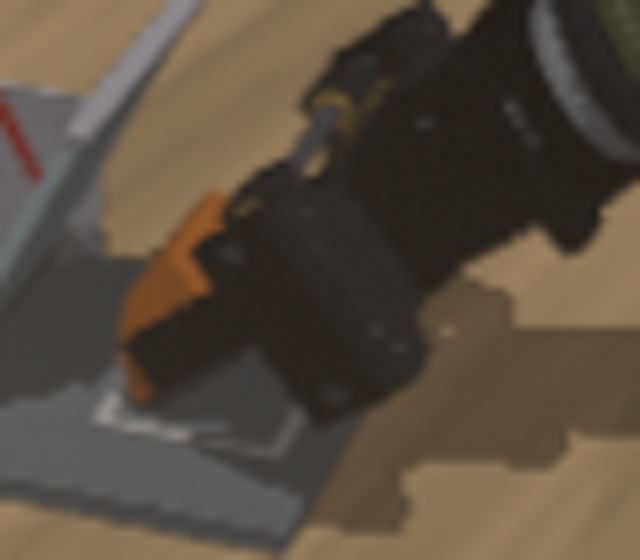

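View pics/h_top.png

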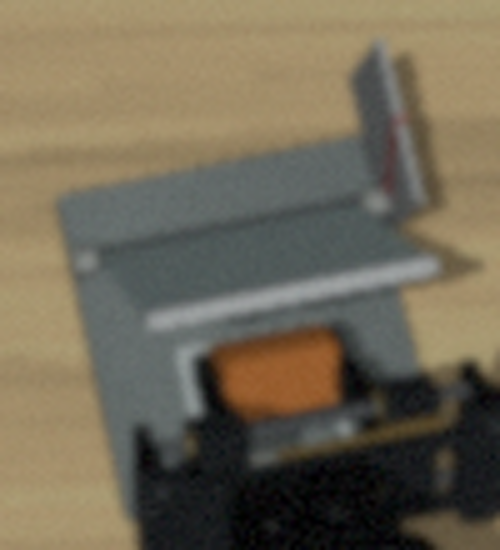

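Run:
```python
from h import *
c=dict(np.load("side3.npz"))
a=np.radians(10);X=np.array([np.cos(a),np.sin(a)]);Y=np.array([-np.sin(a),np.cos(a)])
for q in [(150,402),(140,398),(100,413),(128,370)]:
    p=toplane(c,np.array(q)/8+[280,150]-.5+.0,.012)[0,:2]*1000-[504.3,-244.8]; print(q,(p@X).round(1),(p@Y).round(1))
```

```text
(150, 402) 21.9 17.9
(140, 398) 26.1 16.5
(100, 413) 35.8 32.2
(128, 370) 36.5 -1.5
```

```bash
python3 -m pendant '[{"rx":0,"ry":0,"rz":0,"tx":0.7,"ty":0,"tz":-0.6,"jaw":50},{"rx":0,"ry":0,"rz":0,"tx":0,"ty":0,"tz":0,"jaw":62},{"rx":0,"ry":0,"rz":0,"tx":0,"ty":0,"tz":0,"jaw":74},{"rx":0,"ry":0,"rz":0,"tx":0,"ty":0,"tz":0,"jaw":74},{"rx":0,"ry":0,"rz":0,"tx":0,"ty":0,"tz":0,"jaw":74},{"rx":0,"ry":0,"rz":0,"tx":0,"ty":0,"tz":0,"jaw":74}]' 30; python3 go.py 514.4 -245.1 44 50 10
python3 - <<'E'
from cell import env
from h import *
for n,r in(("side",(280,150,360,220)),("top",(280,125,380,235))):
    c=env.read_camera(n); np.savez(f"{n}3.npz",**{k:np.array(v) for k,v in c.items()}); crop(c,*r,8 if n=="side" else 5,f"pics/i_{n}.png")
E
```

```text
time_s: 11.0
tool_pos: [0.5309, -0.242, 0.0287]
tool_rot: [-179.4, -49.1, 9.4]
force: [0.6, -0.0, -0.7]
grip_width: 0.0728
t 11.0 pos [ 530.9 -242.    28.7] grasp [ 511.6 -245.4   45.7] rot [-179.4  -49.1    9.4] F [ 0.6 -0.  -0.7] w 72.8
shift [1.  0.2 3.2] turn [-0.1  0.9 -0.4] q [ 86  18 -42 133 -82  29  41]
```

View pics/i_side.png

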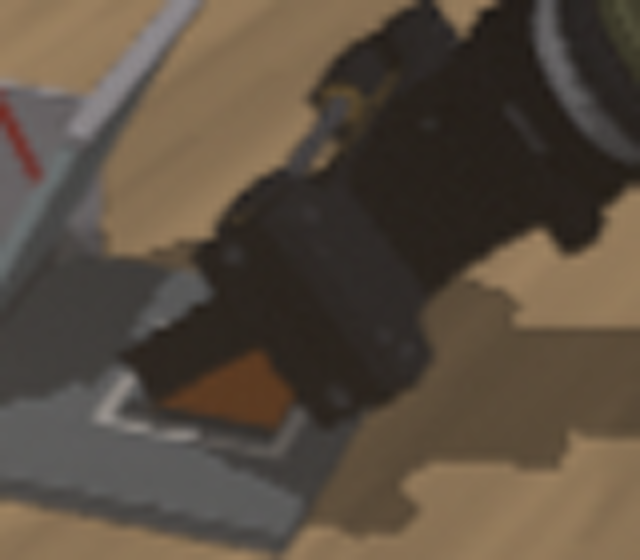

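View pics/i_top.png

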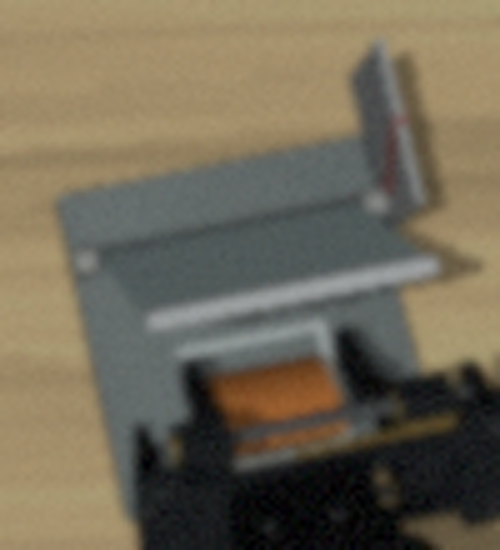

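```bash
python3 -m pendant '[{"rx":0,"ry":0,"rz":0,"tx":0,"ty":0,"tz":0,"jaw":80},{"rx":0,"ry":0,"rz":0,"tx":8,"ty":0,"tz":-9,"jaw":80},{"rx":0,"ry":0,"rz":0,"tx":12,"ty":0,"tz":-14,"jaw":80},{"rx":0,"ry":-3,"rz":0,"tx":14,"ty":0,"tz":-16,"jaw":80},{"rx":0,"ry":-5,"rz":0,"tx":14,"ty":0,"tz":-20,"jaw":80},{"rx":0,"ry":-5,"rz":0,"tx":14,"ty":0,"tz":-20,"jaw":80},{"rx":0,"ry":-5,"rz":0,"tx":10,"ty":0,"tz":-24,"jaw":80},{"rx":0,"ry":-5,"rz":0,"tx":0,"ty":0,"tz":-28,"jaw":80},{"rx":0,"ry":-5,"rz":0,"tx":-10,"ty":0,"tz":-28,"jaw":80},{"rx":0,"ry":0,"rz":0,"tx":0,"ty":0,"tz":0,"jaw":80}]' 30; python3 go.py 430 -260 220 0 10
```

```text
time_s: 11.93
tool_pos: [0.4786, -0.2536, 0.1787]
tool_rot: [-179.9, -26.0, 10.4]
force: [0.9, 0.2, 0.3]
grip_width: 0.0802
t 11.9333 pos [ 478.6 -253.6  178.7] grasp [ 467.4 -255.7  202. ] rot [-179.9  -26.    10.4] F [0.9 0.2 0.3] w 80.2
shift [-37.2  -2.6 -35.3] turn [ -0.2 -26.    0.4] q [ 81  -6 -40 117 -30  54 -24]
```

```bash
python3 -m pendant '[{"rx":0,"ry":-5,"rz":0,"tx":-10,"ty":0,"tz":-12,"jaw":80},{"rx":0,"ry":-5,"rz":0,"tx":-10,"ty":0,"tz":-12,"jaw":80},{"rx":0,"ry":-5,"rz":0,"tx":-10,"ty":0,"tz":-12,"jaw":80},{"rx":0,"ry":0,"rz":0,"tx":0,"ty":0,"tz":0,"jaw":80}]'
python3 - <<'E'
from cell import env
from h import *
for n,r in(("side",(265,150,345,220)),("top",(280,125,380,235))):
    c=env.read_camera(n); np.savez(f"{n}4.npz",**{k:np.array(v) for k,v in c.items()}); crop(c,*r,8 if n=="side" else 5,f"pics/j_{n}.png")
E
```

```text
time_s: 12.27
tool_pos: [0.4386, -0.2587, 0.1975]
tool_rot: [-179.5, -11.1, 10.5]
force: [0.8, 0.4, -0.4]
grip_width: 0.0802
```

View pics/j_side.png

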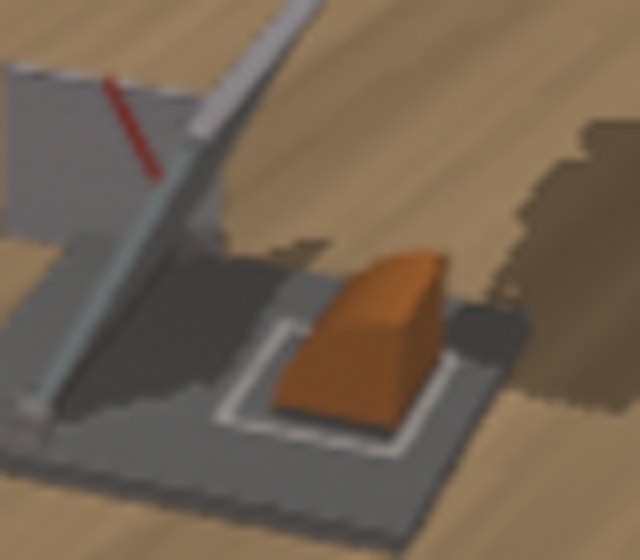

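View pics/j_top.png

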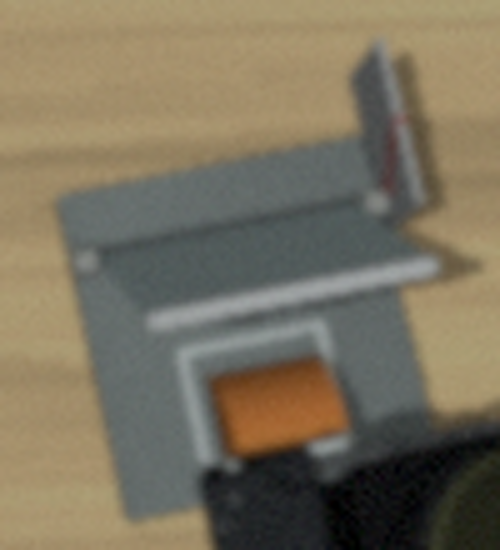

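Run:
```python
from h import *
c=dict(np.load("side4.npz"))
f=lambda q:toplane(c,np.array(q,float)/8+[265,150]-.5,.012)[:,:2]*1000
O=f([(222,420),(394,451),(458,361),(288,325)]); ctr=O.mean(0)
y=((O[0]-O[3])+(O[1]-O[2])); y/=np.linalg.norm(y); x=np.array([y[1],-y[0]]); print("ctr",ctr.round(1),"yaw",np.degrees(np.arctan2(x[1],x[0])).round(1))
for n,p in zip(["O1","O2","O3","O4","toeNear","backNear","backFar"],list(O)+list(f([(273,407),(392,435),(440,362)]))): print(n,((p-ctr)@x).round(1),((p-ctr)@y).round(1))
```

```text
ctr [ 506.1 -245.9] yaw 8.7
O1 31.1 38.8
O2 -31.1 35.3
O3 -32.8 -36.3
O4 32.8 -37.7
toeNear 17.7 22.7
backNear -27.1 24.9
backFar -27.0 -33.0
```

```bash
python3 go.py 498 -247.8 95 30 9.5
```

```text
t 12.3667 pos [ 437.1 -258.   194.7] grasp [ 432.2 -259.3  220.2] rot [-179.3  -11.2   10.4] F [ 0.3 -1.2  0.1] w 79.7
shift [ 49.7   2.8 134.4] turn [-1.  18.8  0.7] q [ 80  -3 -44 110 -12  66 -40]
```

```bash
python3 -m pendant '[{"rx":-0.5,"ry":5,"rz":0.5,"tx":5,"ty":0,"tz":5,"jaw":80},{"rx":-0.5,"ry":5,"rz":0,"tx":5,"ty":0,"tz":5,"jaw":80},{"rx":0,"ry":5,"rz":0,"tx":5,"ty":0,"tz":5,"jaw":80},{"rx":0,"ry":4,"rz":0,"tx":5,"ty":0,"tz":5,"jaw":80},{"rx":0,"ry":0,"rz":0,"tx":0,"ty":0,"tz":0,"jaw":80}]';python3 go.py 498 -247.8 95 30 9.5
```

```text
time_s: 12.78
tool_pos: [0.4575, -0.2544, 0.1787]
tool_rot: [-179.9, -30.0, 9.3]
force: [0.4, 0.4, 0.1]
grip_width: 0.0798
t 12.7833 pos [ 457.5 -254.4  178.7] grasp [ 444.7 -256.6  201.2] rot [-179.9  -30.     9.3] F [0.4 0.4 0.1] w 79.8
shift [ -6.4   0.2 119. ] turn [ 0.  -0.  -0.2] q [ 81 -10 -35 122 -38  54 -15]
```

```bash
python3 -m pendant '[{"rx":0,"ry":0,"rz":0,"tx":-1.5,"ty":0,"tz":28,"jaw":80},{"rx":0,"ry":0,"rz":0,"tx":-1.5,"ty":0,"tz":30,"jaw":80},{"rx":0,"ry":0,"rz":0,"tx":-1.5,"ty":0,"tz":30,"jaw":80},{"rx":0,"ry":0,"rz":0,"tx":-1.5,"ty":0,"tz":30,"jaw":80},{"rx":0,"ry":0,"rz":0,"tx":0,"ty":0,"tz":0,"jaw":80},{"rx":0,"ry":0,"rz":0,"tx":0,"ty":0,"tz":0,"jaw":80}]';python3 go.py 498 -247.8 41 30 9.5
python3 - <<'E'
from cell import env
from h import *
for n,r in(("side",(265,150,345,220)),):
    c=env.read_camera(n); crop(c,*r,8 if n=="side" else 5,f"pics/k_{n}.png")
E
```

```text
time_s: 13.28
tool_pos: [0.5138, -0.2437, 0.0757]
tool_rot: [-179.9, -30.0, 9.7]
force: [0.3, 0.9, 1.8]
grip_width: 0.0801
t 13.2833 pos [ 513.8 -243.7   75.7] grasp [ 501.  -245.9   98.3] rot [-179.9  -30.     9.7] F [0.3 0.9 1.8] w 80.1
shift [-31.4   1.5  48. ] turn [-0.2  0.   0.2] q [ 77   5 -41 124 -32  35 -20]
```

View pics/k_side.png

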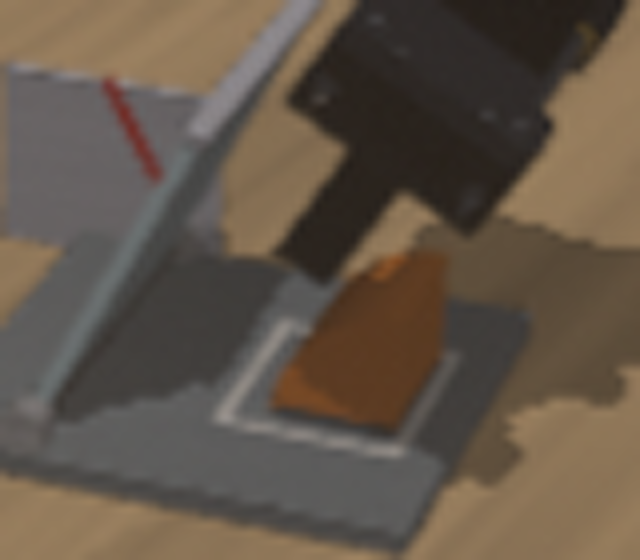

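```bash
python3 -m pendant '[{"rx":0,"ry":0,"rz":0,"tx":-12,"ty":1,"tz":12,"jaw":80},{"rx":0,"ry":0,"rz":0,"tx":-10,"ty":1,"tz":18,"jaw":80},{"rx":0,"ry":0,"rz":0,"tx":-8,"ty":0,"tz":15,"jaw":78},{"rx":0,"ry":0,"rz":0,"tx":0,"ty":0,"tz":0,"jaw":72},{"rx":0,"ry":0,"rz":0,"tx":0,"ty":0,"tz":0,"jaw":66},{"rx":0,"ry":0,"rz":0,"tx":0,"ty":0,"tz":0,"jaw":62}]' 10;python3 go.py 498 -247.8 41 30 9.5
python3 -m pendant '[{"rx":0,"ry":0,"rz":0,"tx":0,"ty":0,"tz":0,"jaw":60},{"rx":0,"ry":0,"rz":0,"tx":0,"ty":0,"tz":0,"jaw":58},{"rx":0,"ry":0,"rz":0,"tx":0,"ty":0,"tz":0,"jaw":52},{"rx":0,"ry":0,"rz":0,"tx":0,"ty":0,"tz":0,"jaw":52}]' 10
python3 - <<'E'
from cell import env
from h import *
for n,r in(("side",(265,150,345,220)),):
    c=env.read_camera(n); crop(c,*r,8 if n=="side" else 5,f"pics/l_{n}.png")
E
```

```text
time_s: 13.83
tool_pos: [0.512, -0.2497, 0.0254]
tool_rot: [179.6, -30.1, 9.8]
force: [-0.2, 0.9, -0.1]
grip_width: 0.0669
t 13.8333 pos [ 512.  -249.7   25.4] grasp [ 499.1 -251.7   47.9] rot [179.6 -30.1   9.8] F [-0.2  0.9 -0.1] w 66.9
shift [-3.8 -4.2  5.7] turn [ 0.2 -0.1  0.2] q [ 76  12 -41 126 -31  28 -18]
time_s: 14.17
tool_pos: [0.5118, -0.2483, 0.0245]
tool_rot: [179.8, -30.1, 9.8]
force: [-3.7, 3.0, 8.0]
grip_width: 0.0583
```

View pics/l_side.png

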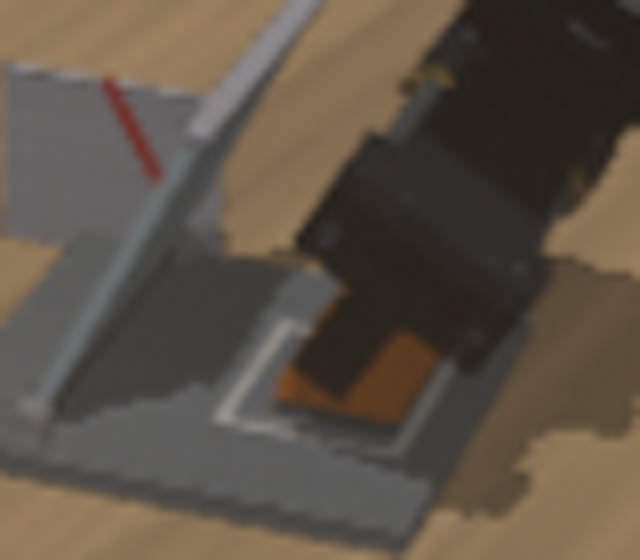

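```bash
python3 go.py 503 -244 48.5 30 9.5; python3 -m pendant '[{"rx":0,"ry":0,"rz":0,"tx":1.5,"ty":-1.5,"tz":0,"jaw":52},{"rx":0,"ry":0,"rz":0,"tx":1.5,"ty":-2,"tz":1,"jaw":52},{"rx":0,"ry":0,"rz":0,"tx":1.5,"ty":-2,"tz":1,"jaw":52},{"rx":0,"ry":0,"rz":0,"tx":0,"ty":0,"tz":0,"jaw":52},{"rx":0,"ry":0,"rz":0,"tx":0,"ty":0,"tz":0,"jaw":52}]' 15
python3 go.py 503 -244 48 30 9.5
```

```text
t 14.2167 pos [ 511.7 -248.3   24.4] grasp [ 498.9 -250.4   46.9] rot [179.8 -30.1   9.8] F [-4.3  2.4  8.9] w 57.8
shift [ 5.2 -5.7  1.2] turn [ 0.1 -0.1  0.3] q [ 76  12 -41 126 -31  28 -18]
time_s: 14.63
tool_pos: [0.5159, -0.2426, 0.0245]
tool_rot: [179.7, -30.1, 9.8]
force: [1.3, -2.1, 2.7]
grip_width: 0.058
t 14.6333 pos [ 515.9 -242.6   24.5] grasp [ 503.  -244.6   47. ] rot [179.7 -30.1   9.8] F [ 1.3 -2.1  2.7] w 58.0
shift [ 0.5 -0.7 -0.8] turn [ 0.1 -0.1  0.2] q [ 75  12 -41 126 -31  27 -19]
```

Release, retreat up, and look.

```bash
python3 -m pendant '[{"rx":0,"ry":0,"rz":0,"tx":0,"ty":0,"tz":0,"jaw":62},{"rx":0,"ry":0,"rz":0,"tx":0,"ty":0,"tz":0,"jaw":70},{"rx":0,"ry":0,"rz":0,"tx":0,"ty":0,"tz":0,"jaw":78},{"rx":0,"ry":0,"rz":0,"tx":2,"ty":0,"tz":-8,"jaw":80},{"rx":0,"ry":0,"rz":0,"tx":4,"ty":0,"tz":-20,"jaw":80},{"rx":0,"ry":0,"rz":0,"tx":2,"ty":0,"tz":-28,"jaw":80},{"rx":0,"ry":0,"rz":0,"tx":0,"ty":0,"tz":-30,"jaw":80},{"rx":0,"ry":-5,"rz":0,"tx":0,"ty":0,"tz":-30,"jaw":80},{"rx":0,"ry":-5,"rz":0,"tx":0,"ty":0,"tz":-25,"jaw":80},{"rx":0,"ry":-5,"rz":0,"tx":0,"ty":0,"tz":-25,"jaw":80},{"rx":0,"ry":0,"rz":0,"tx":0,"ty":0,"tz":0,"jaw":80}]' 15
python3 go.py 503 -244 47.5 30 9.5
python3 - <<'E'
from cell import env
from h import *
for n,r in(("side",(265,150,345,220)),("top",(280,125,380,235))):
    c=env.read_camera(n); np.savez(f"{n}5.npz",**{k:np.array(v) for k,v in c.items()}); crop(c,*r,8 if n=="side" else 5,f"pics/n_{n}.png")
E
```

```text
time_s: 15.55
tool_pos: [0.45, -0.2549, 0.1815]
tool_rot: [179.2, -15.2, 10.0]
force: [2.0, -0.2, 0.6]
grip_width: 0.0801
t 15.55 pos [ 450.  -254.9  181.5] grasp [ 443.2 -255.7  206.6] rot [179.2 -15.2  10. ] F [ 2.  -0.2  0.6] w 80.1
shift [ 23.7  -3.7 168.6] turn [ 0.6 14.8  0.5] q [ 81  -5 -44 113 -16  60 -37]
```

View pics/n_side.png

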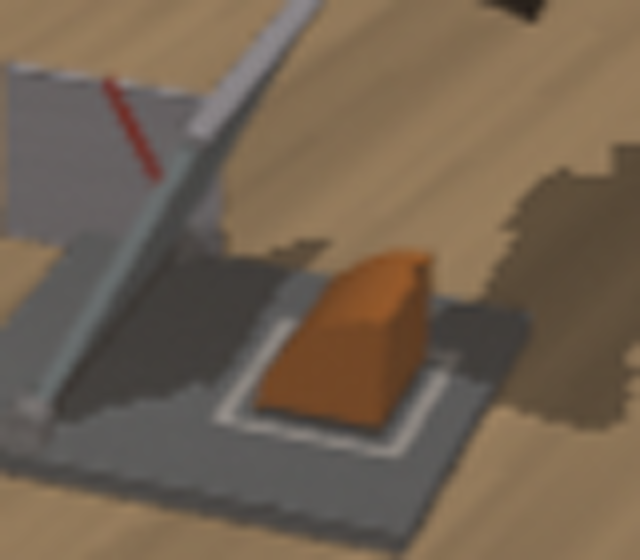

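View pics/n_top.png

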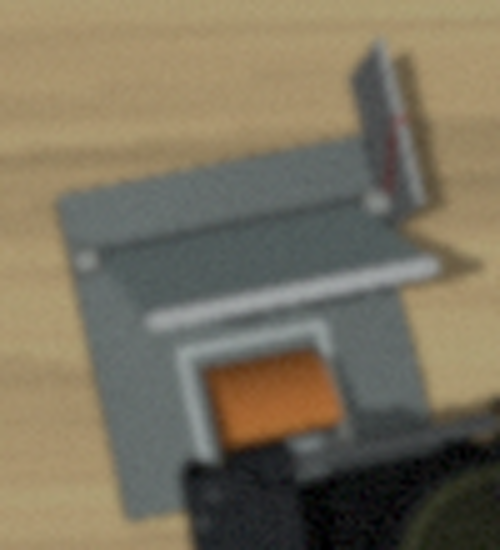

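Run:
```python
from h import *
c=dict(np.load("side5.npz"))
f=lambda q:toplane(c,np.array(q,float)/8+[265,150]-.5,.012)[:,:2]*1000
O=f([(222,420),(394,451),(458,361),(288,325)]); ctr=O.mean(0)
y=((O[0]-O[3])+(O[1]-O[2])); y/=np.linalg.norm(y); x=np.array([y[1],-y[0]])
for n,p in zip(["toeNear","backNear","backFar"],list(f([(256,410),(380,432),(426,362)]))): print(n,((p-ctr)@x).round(1),((p-ctr)@y).round(1))
```

```text
toeNear 22.5 27.2
backNear -22.6 24.5
backFar -22.4 -30.9
```

```bash
python3 -m pendant '[{"rx":0.3,"ry":-5,"rz":0,"tx":5,"ty":0,"tz":0,"jaw":60},{"rx":0.3,"ry":-5,"rz":0,"tx":5,"ty":0,"tz":0,"jaw":40},{"rx":0,"ry":-5,"rz":0,"tx":5,"ty":0,"tz":0,"jaw":20},{"rx":0,"ry":0,"rz":0,"tx":10,"ty":0,"tz":0,"jaw":0},{"rx":0,"ry":0,"rz":0,"tx":10,"ty":0,"tz":0,"jaw":0},{"rx":0,"ry":0,"rz":0,"tx":0,"ty":0,"tz":0,"jaw":0}]' 15
python3 go.py 500 -247.5 127 0 10
```

```text
time_s: 16.15
tool_pos: [0.4805, -0.2455, 0.175]
tool_rot: [-179.3, -0.0, 9.9]
force: [0.1, -0.0, 0.1]
grip_width: 0.048
t 16.15 pos [ 480.5 -245.5  175. ] grasp [ 480.5 -245.8  201. ] rot [-179.3   -0.     9.9] F [ 0.1 -0.   0.1] w 48.0
shift [18.9  6.3 73.9] turn [-0.7 -0.  -0.1] q [ 71  12 -52 100   9  73 -63]
```

```bash
python3 -m pendant '[{"rx":-0.7,"ry":0,"rz":0,"tx":4,"ty":2,"tz":0,"jaw":0},{"rx":0,"ry":0,"rz":0,"tx":4,"ty":2,"tz":0,"jaw":0},{"rx":0,"ry":0,"rz":0,"tx":5,"ty":2,"tz":0,"jaw":0},{"rx":0,"ry":0,"rz":0,"tx":0,"ty":0,"tz":15,"jaw":0},{"rx":0,"ry":0,"rz":0,"tx":0,"ty":0,"tz":25,"jaw":0},{"rx":0,"ry":0,"rz":0,"tx":0,"ty":0,"tz":25,"jaw":0},{"rx":0,"ry":0,"rz":0,"tx":0,"ty":0,"tz":5,"jaw":0},{"rx":0,"ry":0,"rz":0,"tx":0,"ty":0,"tz":0,"jaw":0}]' 15
python3 go.py 500 -247.5 127 0 10
python3 - <<'E'
from cell import env
from h import *
c=env.read_camera("side"); crop(c,245,90,375,210,5,"pics/o_side.png")
E
```

```text
time_s: 16.82
tool_pos: [0.4923, -0.2514, 0.1055]
tool_rot: [179.9, 0.1, 9.7]
force: [-0.6, 0.1, 0.1]
grip_width: 0.0015
t 16.8167 pos [ 492.3 -251.4  105.5] grasp [ 492.4 -251.3  131.5] rot [1.799e+02 1.000e-01 9.700e+00] F [-0.6  0.1  0.1] w 1.5
shift [ 8.3 -2.5  4.5] turn [ 0.1  0.1 -0.3] q [ 67  18 -50 103  15  66 -68]
```

View pics/o_side.png

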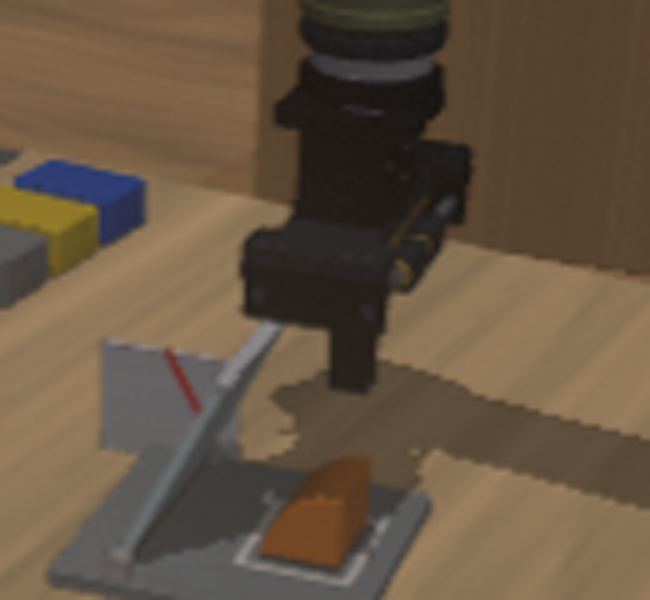

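```bash
python3 -m pendant '[{"rx":0,"ry":0,"rz":0,"tx":15,"ty":-1,"tz":0,"jaw":0},{"rx":0,"ry":0,"rz":0,"tx":15,"ty":-1,"tz":0,"jaw":0},{"rx":0,"ry":0,"rz":0,"tx":10,"ty":-1,"tz":0,"jaw":0},{"rx":0,"ry":0,"rz":0,"tx":10,"ty":0,"tz":0,"jaw":0},{"rx":0,"ry":0,"rz":0,"tx":10,"ty":0,"tz":0,"jaw":0},{"rx":0,"ry":0,"rz":0,"tx":10,"ty":0,"tz":0,"jaw":0},{"rx":0,"ry":0,"rz":0,"tx":10,"ty":0,"tz":0,"jaw":0},{"rx":0,"ry":0,"rz":0,"tx":10,"ty":0,"tz":0,"jaw":0},{"rx":0,"ry":0,"rz":0,"tx":0,"ty":0,"tz":0,"jaw":0}]' 15
python3 go.py 632 -224 127 0 10
python3 - <<'E'
from cell import env
from h import *
c=env.read_camera("side"); crop(c,245,90,375,210,5,"pics/p_side.png")
E
```

```text
time_s: 17.62
tool_pos: [0.5846, -0.2321, 0.107]
tool_rot: [179.8, -0.2, 9.8]
force: [-0.9, -0.1, 0.0]
grip_width: 0.0002
t 17.6167 pos [ 584.6 -232.1  107. ] grasp [ 584.5 -232.   133. ] rot [179.8  -0.2   9.8] F [-0.9 -0.1  0. ] w 0.2
shift [48.   0.1  6.2] turn [ 0.2 -0.2 -0.2] q [ 56  27 -48  93  21  69 -76]
```

View pics/p_side.png

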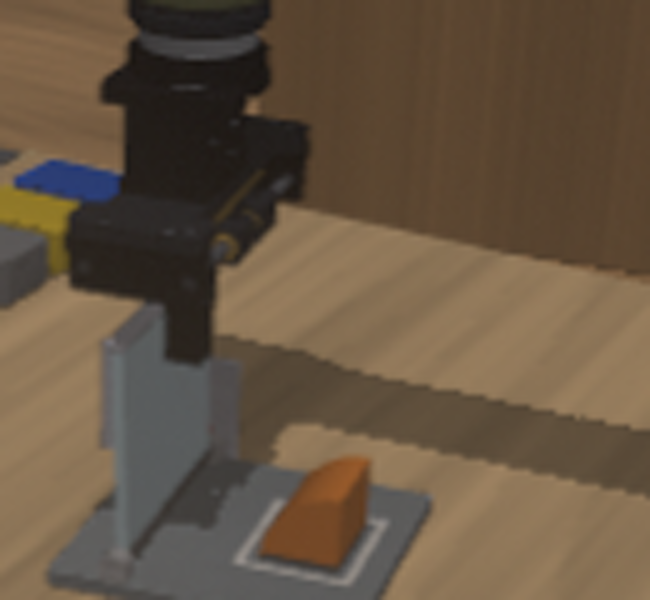

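```bash
python3 -m pendant '[{"rx":0,"ry":0,"rz":0,"tx":8,"ty":0,"tz":0,"jaw":0},{"rx":0,"ry":0,"rz":0,"tx":8,"ty":0,"tz":0.5,"jaw":0},{"rx":0,"ry":0,"rz":0,"tx":8,"ty":0,"tz":0.5,"jaw":0},{"rx":0,"ry":0,"rz":0,"tx":7,"ty":0,"tz":0,"jaw":0},{"rx":0,"ry":0,"rz":0,"tx":6,"ty":0,"tz":0,"jaw":0},{"rx":0,"ry":0,"rz":0,"tx":5,"ty":0,"tz":0,"jaw":0},{"rx":0,"ry":0,"rz":0,"tx":0,"ty":0,"tz":0,"jaw":0},{"rx":0,"ry":0,"rz":0,"tx":0,"ty":0,"tz":0,"jaw":0}]' 15
python3 go.py 632 -224 127 0 10
cat > br.py <<'E'
import sys
from cell import env
from h import *
k=sys.argv[1]
a=np.radians(10);X=np.array([np.cos(a),np.sin(a),0]);Y=np.array([-np.sin(a),np.cos(a),0]);P0=np.array([506.5,-246.5,0])
for n in("side","top"):
    c=env.read_camera(n); np.savez(f"{n}{k}.npz",**{kk:np.array(v) for kk,v in c.items()})
    crop(c,*((245,90,375,210) if n=="side" else (280,100,400,220)),5,f"pics/{k}_{n}.png")
    Q=cloud(c).reshape(-1,3)*1000-P0; x=Q@X;y=Q@Y;z=Q[:,2]
    for lo,hi in ((-66,-25),(25,66)):
        m=(y>lo)&(y<hi)&(x>70)&(x<190)&(z>35)&(z<120)
        for _ in range(6):
            if m.sum()<20: break
            p=np.polyfit(z[m],x[m],1); r=x-np.polyval(p,z); m=m&(abs(r)<max(4,2*r[m].std()))
        if m.sum()>20: print(n,lo,m.sum(),"deg",np.degrees(np.arctan(p[0])).round(1),"x at z=20:",np.polyval(p,20).round(1),"rms",r[m].std().round(1))
E
python3 br.py q
```

```text
time_s: 18.33
tool_pos: [0.625, -0.2258, 0.1066]
tool_rot: [179.7, -0.2, 9.8]
force: [-0.9, -0.1, 0.3]
grip_width: 0.0002
t 18.3333 pos [ 625.  -225.8  106.6] grasp [ 624.9 -225.7  132.6] rot [179.7  -0.2   9.8] F [-0.9 -0.1  0.3] w 0.2
shift [ 7.2 -0.7  5.7] turn [ 0.3 -0.2 -0.2] q [ 52  31 -47  87  24  71 -79]
side -66 143 deg 25.3 x at z=20: 85.7 rms 1.3
side 25 229 deg 24.6 x at z=20: 86.4 rms 1.3
top -66 76 deg 23.4 x at z=20: 88.2 rms 1.4
top 25 141 deg 24.1 x at z=20: 88.4 rms 1.6
```

View pics/q_side.png

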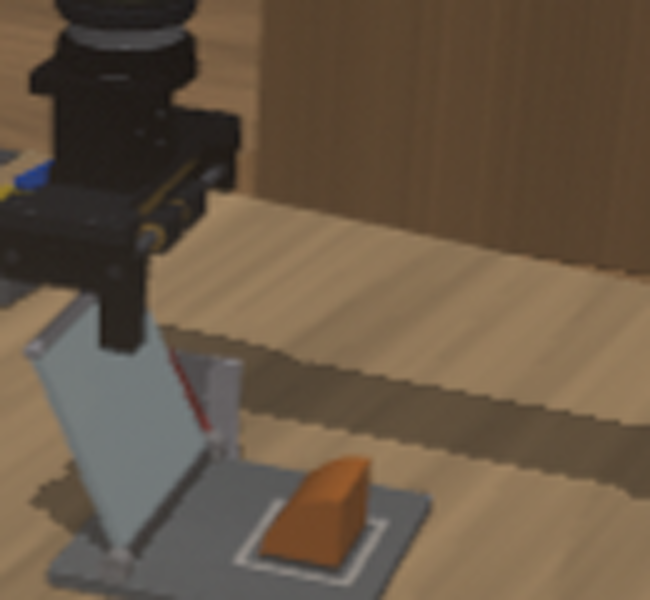

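```bash
python3 -m pendant '[{"rx":0,"ry":0,"rz":0,"tx":5,"ty":0,"tz":0,"jaw":0},{"rx":0,"ry":0,"rz":0,"tx":4,"ty":0,"tz":0,"jaw":0},{"rx":0,"ry":0,"rz":0,"tx":0,"ty":0,"tz":0,"jaw":0},{"rx":0,"ry":0,"rz":0,"tx":0,"ty":0,"tz":0,"jaw":0}]' 15
python3 go.py 632 -224 127 0 10
python3 br.py r
```

```text
time_s: 18.77
tool_pos: [0.6327, -0.2249, 0.1061]
tool_rot: [179.7, -0.0, 9.8]
force: [-1.5, 0.4, 0.0]
grip_width: 0.0005
t 18.7667 pos [ 632.7 -224.9  106.1] grasp [ 632.6 -224.8  132.1] rot [179.7  -0.    9.8] F [-1.5  0.4  0. ] w 0.5
shift [-0.5 -1.   5.1] turn [ 0.3 -0.  -0.2] q [ 51  32 -46  86  24  72 -79]
side -66 164 deg 28.4 x at z=20: 86.2 rms 1.5
side 25 251 deg 28.5 x at z=20: 86.6 rms 1.4
top -66 105 deg 28.3 x at z=20: 87.3 rms 1.6
top 25 190 deg 28.0 x at z=20: 88.3 rms 1.6
```

View pics/r_side.png

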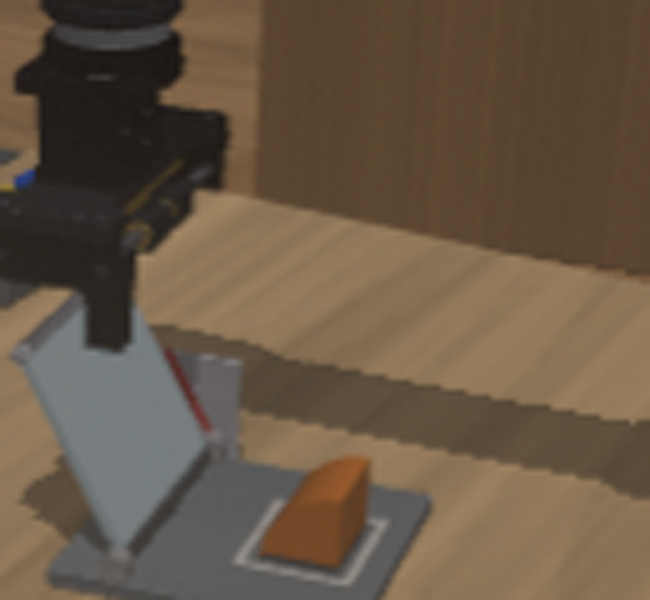

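```bash
python3 -m pendant '[{"rx":0,"ry":0,"rz":0,"tx":2,"ty":0,"tz":0,"jaw":0},{"rx":0,"ry":0,"rz":0,"tx":1.7,"ty":0,"tz":0,"jaw":0},{"rx":0,"ry":0,"rz":0,"tx":0,"ty":0,"tz":0,"jaw":0},{"rx":0,"ry":0,"rz":0,"tx":0,"ty":0,"tz":0,"jaw":0}]' 15
python3 go.py 632 -224 127 0 10
python3 br.py s
```

```text
time_s: 19.2
tool_pos: [0.636, -0.2241, 0.106]
tool_rot: [179.7, -0.0, 9.8]
force: [-0.9, -1.0, -0.6]
grip_width: 0.0002
t 19.2 pos [ 636.  -224.1  106. ] grasp [ 636.  -223.9  132. ] rot [179.7  -0.    9.8] F [-0.9 -1.  -0.6] w 0.2
shift [-4.  -0.8  5. ] turn [ 0.3 -0.  -0.2] q [ 50  33 -46  86  24  72 -79]
side -66 164 deg 30.1 x at z=20: 86.1 rms 1.5
side 25 250 deg 30.3 x at z=20: 86.1 rms 1.5
top -66 110 deg 30.8 x at z=20: 86.7 rms 1.6
top 25 211 deg 29.4 x at z=20: 88.5 rms 1.6
```

30°. Retreat back (−x) and up, then check.

```bash
python3 -m pendant '[{"rx":0,"ry":0,"rz":0,"tx":-6,"ty":0,"tz":0,"jaw":0},{"rx":0,"ry":0,"rz":0,"tx":-12,"ty":0,"tz":0,"jaw":0},{"rx":0,"ry":0,"rz":0,"tx":-15,"ty":0,"tz":-15,"jaw":0},{"rx":0,"ry":0,"rz":0,"tx":-15,"ty":0,"tz":-25,"jaw":10},{"rx":0,"ry":0,"rz":0,"tx":-15,"ty":-20,"tz":-30,"jaw":20},{"rx":0,"ry":0,"rz":0,"tx":-20,"ty":-30,"tz":-20,"jaw":30},{"rx":0,"ry":0,"rz":0,"tx":-20,"ty":-35,"tz":0,"jaw":30},{"rx":0,"ry":0,"rz":0,"tx":-20,"ty":-35,"tz":0,"jaw":30},{"rx":0,"ry":0,"rz":0,"tx":0,"ty":-35,"tz":0,"jaw":30},{"rx":0,"ry":0,"rz":0,"tx":0,"ty":-35,"tz":0,"jaw":30},{"rx":0,"ry":0,"rz":0,"tx":0,"ty":-35,"tz":0,"jaw":30},{"rx":0,"ry":0,"rz":0,"tx":0,"ty":0,"tz":0,"jaw":30},{"rx":0,"ry":0,"rz":0,"tx":0,"ty":0,"tz":0,"jaw":30}]' 15
python3 br.py t
python3 - <<'E'
from cell import env
import cv2
for n in("side","top"): cv2.imwrite(f"pics/end_{n}.png",cv2.cvtColor(env.read_camera(n)["img"],cv2.COLOR_RGB2BGR))
E
```

```text
time_s: 20.38
tool_pos: [0.4769, -0.0202, 0.1956]
tool_rot: [179.6, -0.1, 10.1]
force: [0.3, -0.4, 0.6]
grip_width: 0.0299
side -66 61 deg 30.5 x at z=20: 85.7 rms 1.5
side 25 266 deg 30.3 x at z=20: 86.1 rms 1.4
top -66 388 deg 30.0 x at z=20: 87.4 rms 1.7
top 25 393 deg 30.1 x at z=20: 87.8 rms 1.7
```

View pics/t_side.png

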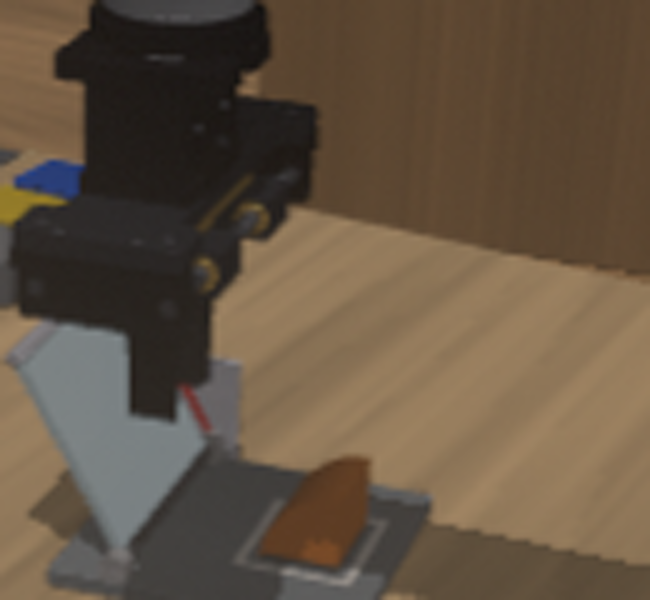

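View pics/t_top.png

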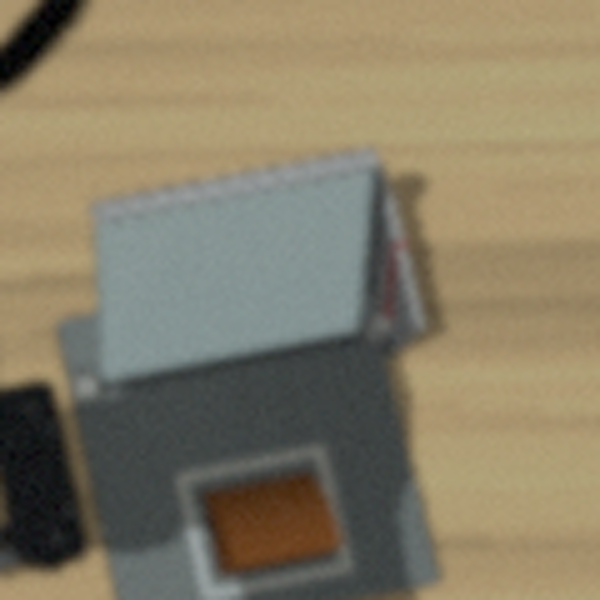

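View pics/end_top.png

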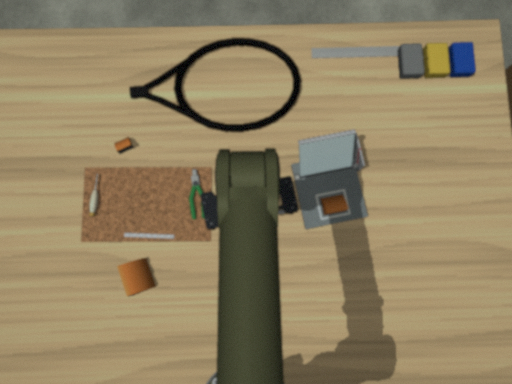

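View pics/end_side.png

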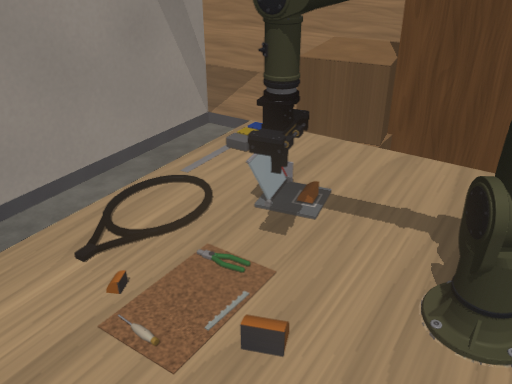

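Run:
```python
from cell import env
print(env.sign_off())
```

```text
the job is handed in; nothing more can be done
None
```

The racquet rest is set up and the job is handed in at about 20.5 s of the 53 s; no verdict is reported.

**Block:** I gripped the middle-sized orange block by its end faces and turned it in the air. I set its toe edge on the rest and let it drop onto its sole. It first landed about 4.5 mm off in x and about 4 mm off in y, so I re-gripped it and slid it. My last measurement puts it on its sole with the curved side towards the backrest. It was centred in x and about 2 mm to the -y side, which leaves at least 4.5 mm to the outline all round.

**Backrest:** I pushed it back with closed fingers. After letting go, four fits across both cameras read 30.0 to 30.5 degrees.

**Bystanders and arm:** By eye, the nipper, awl, grommet strip and racquet head are where they started. The gripper was clear of everything at the end.

**Disagreements:**
- **Tool pose:** the reported tool position was about 21 mm further along the fingers than both cameras showed, so I worked to the cameras. The toe touched the rest within about 2 mm of the corrected height.
- **Cameras:** the two views differed by about 4 mm, so I averaged them for the block and outline positions I worked from. I measured the block's place in the outline from the side view and compared it with the top view only roughly.

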